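# Set wooden blocks in the ratchet press

### The job

Lay every pine block that is on the bench flat on the floor of the open pressing box, lengthwise from front to back, side by side and not on top of one another, then shut the lid fully, hook the latch's bail over the keeper on the lid and snap the latch lever down. Only then work the ratchet lever on the lid to and fro until the pressure screw is fully home. Leave the black saddle block and the tub of rivets where they are.

Things in the scene. Friction and masses are not known exactly. Their poses are not given: they have to be found in the camera images.
- press: low grey sheet-steel pressing box on a dark plinth, fixed to the bench; origin on the bench under the middle of the box. x points from the latch side (facing the robot) to the lid hinge, y to the left, z up. Box 150 (x) x 310 (y) mm outside, open inside 140 x 300 mm, wall top 93 mm above the bench, inner floor 31 mm above the bench. Its draw latch stands up to 85 mm out beyond the -x wall
- lid (a joint): lid hinge, rad: 0 = shut flat on the box, 1.6 to 1.7 = standing just past upright (it opens to 1.72); grows as the lid opens. It is a stiff friction hinge (0.55 N m): the lid stays wherever it is left and has to be pushed down until it is fully shut
- lid_hinge (a point): middle of the lid's hinge line, which runs along the press's y, 75 mm beyond the press origin in x and 98 mm above the bench. The lid is 150 mm deep from here, 310 mm wide and 9 mm thick; a pressure plate 115 x 275 mm hangs under it, 11 mm below its underside while the screw is slack, so beside the upright lid a block needs to keep to the front half of the play in the box; shut, its top is at 103 mm, its underside at 94 mm
- lid_push (a point): point on the lid's outer (upper) face to the right of the ratchet, 110 mm from the hinge line and 80 mm to the right (-y) of the middle, on bare sheet clear of the ratchet: a good place to push the lid shut
- latch_lever (a joint): draw latch lever, rad: 0 = snapped down against its sloping mount (50 degrees to the bench), about 1.6 = raised, pointing at the robot and upward; grows as it is raised, to 2.0. Friction 0.10 N m, so it stays where it is left. Its bail pivot is 18 mm from latch_pivot, 0.14 rad over centre: with the bail hooked the last 0.14 rad goes past dead centre
- latch_pivot (a point): pivot of the draw latch lever, its line along the press's y, 113 mm in front (-x) of the press origin, 77 mm above the bench. At joint 0 the lever runs from here 50 degrees downward away from the box; raising turns it outward and up
- latch_tip (a point): outer face of the latch lever near its free end, 50 mm from latch_pivot; the lever is 22 mm wide and 6 mm thick, its outer face 5 mm out from the pivot line. Press here (or 10 mm nearer the pivot) to swing it down
- bail (a joint): angle of the latch's wire bail against the lever, rad; at 2.8 it leans on its stop, standing up and tipped toward the robot; smaller is nearer the lid, about 0.9 is lying on the keeper (lever at 1.6; with the lever under about 1.2 the bail is too short to drop behind the lip). It swings loosely (friction 0.004 N m): once pushed past upright it falls over to the other side. Its height angle over the +x direction of the press is 0.91 - latch_lever + bail
- bail_bar_mid (a point): middle of the bail's cross bar, a steel rod 8 mm thick and 42 mm long along the press's y, held by two 5 mm side wires (34 mm free between them), 61 mm from the bail's pivot on the lever. The lever is narrower than the bail, which swings past it
- keeper (a point): where the cross bar's centre sits when it is pulled tight: behind (+x of) the keeper's upturned lip on the front edge of the lid and 4.5 mm above the keeper plate, axes as the press's when the lid is shut. The lip is 4 mm thick, 26 mm wide and stands 9 mm above the keeper plate; the flat plate reaches 40 mm behind it
- screw (a joint): pressure screw in the lid, rad: grows as it is tightened, clockwise from above; 4.4 is its hard stop (fully home). It starts slack, near 0. Its threaded spindle stands 13 mm out of the toothed nut when slack and sinks flush with the nut when home; inside, a pressure plate comes down 12 mm with it to 1 mm over 40 mm high blocks. Friction 0.15 N m
- ratchet_lever (a joint): ratchet lever on the screw, rad: 0 = swung back toward the robot, 1.1 = swung away from it; two stops allow no more. Growing turns the screw along (0.25 N m), swinging back only clicks over the teeth (18 a turn, so a full swing gives about 1.0 rad). At 0.55 it points along the press's +y
- ratchet_grip (a point): middle of the upright black round grip at the lever's end, 20 mm thick, 42 mm tall, upright when the lid is shut, 85 mm from the screw axis; shut, this point is 152 mm above the bench and the lever's arm under the grip ends at 127 mm
- screw_axis (a point): the screw's axis on the lid's top face, at the middle of the lid
- saddle: bystander: black moulded saddle block 40 x 90 x 40 mm lying on the bench, origin under its centre
- tub: bystander: pale plastic tub of rivets, 87 mm wide, 57 mm high, origin under its centre
- block_0_mid (a point): centre of a plain pine spacer block, 45 (its x) x 110 (its y) x 40 mm (its z), 0.11 kg, origin half-way up; two or three such blocks lie on the bench, the others may be absent
- block_1_mid (a point): centre of a plain pine spacer block, 45 (its x) x 110 (its y) x 40 mm (its z), 0.11 kg, origin half-way up; two or three such blocks lie on the bench, the others may be absent
- block_2_mid (a point): centre of a plain pine spacer block, 45 (its x) x 110 (its y) x 40 mm (its z), 0.11 kg, origin half-way up; two or three such blocks lie on the bench, the others may be absent
- block_3_mid (a point): centre of a plain pine spacer block, 45 (its x) x 110 (its y) x 40 mm (its z), 0.11 kg, origin half-way up; two or three such blocks lie on the bench, the others may be absent
Mind the look-alikes: they are no part of the job. What is shaped like the part that bears block_3_mid but red is not meant.

How it is judged:
On the way, in this order (a step that is already met when the one before it is completed fails the run):
1. every block present lies flat in the pressing box (x of block_0_mid in the frame of press between -0.035 and 0.035 m and y of block_0_mid in the frame of press between -0.135 and 0.135 m and z of block_0_mid in the frame of press between 0.044 and 0.058 m and angle between each of block_0_mid, block_1_mid, block_2_mid, block_3_mid's own z axis and vertical below 0.12 rad and angle between the y axis of each of block_0_mid, block_1_mid, block_2_mid, block_3_mid and the x axis of press, either way round below 0.35 rad and x of block_1_mid in the frame of press between -0.035 and 0.035 m and y of block_1_mid in the frame of press between -0.135 and 0.135 m and z of block_1_mid in the frame of press between 0.044 and 0.058 m and x of block_2_mid in the frame of press between -0.035 and 0.035 m and y of block_2_mid in the frame of press between -0.135 and 0.135 m and z of block_2_mid in the frame of press between 0.044 and 0.058 m and x of block_3_mid in the frame of press between -0.035 and 0.035 m and y of block_3_mid in the frame of press between -0.135 and 0.135 m and z of block_3_mid in the frame of press between 0.044 and 0.058 m), for 0.3 s.
2. the lid is shut over the blocks (value of joint lid below 0.03 rad), for 0.3 s.
3. the bail is hooked behind the keeper lip and the latch lever snapped down (value of joint latch_lever below 0.12 rad and x of bail_bar_mid in the frame of keeper between -0.004 and 0.005 m and z of bail_bar_mid in the frame of keeper below 0.005 m and value of joint lid below 0.03 rad), for 0.3 s.
4. the pressure screw is ratcheted fully home (value of joint screw above 4.2 rad), for 0.2 s.
At the end, for the whole second after the job is handed in: each block present flat (0.12 rad) on the box floor, along the press's x (0.35 rad), centre within 35 mm front to back and 135 mm sideways of its middle; lid under 0.03 rad; latch lever under 0.12 rad, bail bar within 5 mm of its seat behind the lip; screw at 4.2 of 4.4 rad or more (all of step 1 and all of step 3 and value of joint screw above 4.2 rad); the robot touches nothing.
It fails at once if the saddle block or the tub of rivets is shifted by more than 5 cm (distance of any of saddle, tub from where it was at the start of the episode above 0.05 m).
Of block_0, block_1, block_2, block_3 only 2 to 3 are there at a start; the rules pass over those that are not, and their reading is None.
At some moment in a run one of block_0, block_1, block_2, block_3 may be knocked a few centimetres aside while the robot is not near it.
Once in a run the grip may slacken for a moment while it holds something.
It also fails if it takes over 210 s, if anything falls off the work surface, if the arm or the gripper's body presses on something with over 40 N, if the wrist force passes 120 N, or if a joint passes its speed limit or range.

### The arm

A 6-joint arm with a two-finger parallel gripper is mounted at the origin on the work surface; the furniture and walls round the work are solid. World frame = base frame: x ahead of the robot, y to its left, z up, the work surface at z = 0. Lengths are in m, angles in rad, forces in N, time in s.
With the tool pointing down it reaches from about 0.3 to 0.85 m from the base axis. Payload 4.2 kg.
Tool frame: the origin (TCP) lies at the very end of the fingers, on their centre line; the grasp point (between the pads) lies 19 mm behind it; z points along the fingers, y is the line along which they close (so a half turn about z gives the same grasp; the last joint's range is limited). The gripper opens to 91 mm and grips with 3 to 60 N. Pads are 32 mm wide; open, the fingers measure 118 mm over their backs; the gripper's body (76 mm by 178 mm) begins 60 mm behind the grasp point.
Start: joints at [-1.273, 0.32, 1.565, -0, 1.257, -0.02], TCP at [0.18, -0.546, 0.214] pointing down, gripper open.
Joint ranges: [-3.11, 3.11], [-0.84, 2.01], [0.21, 2.61], [-1.34, 4.49], [0.05, 2.63], [-2.56, 2.56]. Speed limits (rad/s): [2.57, 2.57, 3.14, 3.14, 3.14, 3.14].

### API

Orientations are given as a unit quaternion [x, y, z, w].
In Python, from plant import * gives the robot as it stands.
- The arm moves only by the tool servo_tool, never from a script. Its argument "plan" is a list that holds one entry, the list of rows, each a list of 6 numbers: the shift along the tool's x, y, z in cm, then the turn, a rotation vector about the tool's x, y, z in degrees. In form: [[[dx, dy, dz, rx, ry, rz], ...]]. A call has 1 to 5 rows; each row is the pose to reach, as a shift and turn from the pose commanded when the call began, along the tool's axes at that moment; what a row does not reach only later rows make up. A row lasts 1/12 s, in which the tool goes at most 41.7 mm and 7.16 degrees, less where a joint would pass 70% of its speed; a pose out of reach is approached as far as the arm can. A call with a gripper value outside its range is refused whole. "claw" is the closure, from 0 (fully open) to 1 (shut), set as the call begins (left out, the last holds). The fingers move at their own pace and stop on an object; the grip force is fixed at half the most. Time passes only in rows, so rows that repeat a pose let the fingers close. It gives the time, the measured TCP pose, the force, the opening and the grip force at its end, in the units of the state.
- observe(): the state, without advancing time (a new reading comes with each control period).
- grab_frame(name): name is "scene" or "top" or "wrist"; returns a dict with "img" (480x640x3 uint8, blue, green, red), "range_z" (480x640 float32, m along the optical axis (not along the pixel's ray), 0 where there is no reading), "intrinsics" (3x3 intrinsics, pixels), "origin" and "orientation" of the camera in the world. Camera axes: x right, y down, z forward; pixel columns grow to the right and rows downward; lengths in m; the calibration is good to about 2 mm. A picture is of the moment at which its call begins.
- close_job(): hands the job in; it is judged then, once.
Trained networks look in a picture, given as the dict that the camera call returned (one of the last four; its "shot" number tells which), for a name from the list of things; names that differ only in an ending like _2 or _b are one class to them, and where a whole thing is asked for, a point or a joint stands for the part that bears it (a point fixed in the world has none). Each returns a list of dicts, best first, with "conf" (0 to 1); they miss things now and then, are a little off and sometimes report something else, mostly with a low value. They report only what shows in the picture. A call takes as long as a camera call. They do not tell look-alikes from the thing itself.
- outline_of(picture, query): "region" (480x640 bool, what is visible of it) and "centre" ([column, row] in pixels, amid what is visible of it).
The state is a dict: "time_s": time; "joints": joint angles; "dq": joint speeds; "joint_efforts": joint torques, N m; "eef_pos": TCP position; "orientation": TCP orientation; "ft_force": force on the tool from outside, world axes, zero at the start; "torque": the same for the moment, N m; "gripper_width": finger opening in m; "finger_force": force on a finger pad.
Only numpy, scipy, OpenCV 4.12 (cv2) and the standard library are available. Lean on these libraries where they do the work, as an engineer would, in place of code of your own. Each camera call takes 0.05 s, during which the arm holds its last target. There are 200 camera calls.

## Working session

There is one attempt and no reset: what is moved stays moved. The work goes in short steps, Python scripts to look and compute and a tool call to move; the robot and the scene stay as the last step left them, time stands still between calls to the robot, and variables do not carry over. Pictures are saved under pics/ and viewed, at most 14 in all, crops included, and the job is handed in when it is done.

Besides the shell and the picture viewer there is one more tool, called after "Request:" as name(argument=value, ...), one argument or row to a line, values as JSON. servo_tool: Moves the arm, as the interface text tells. Its arguments: {"type":"object","properties":{"plan":{"type":"array"},"claw":{"type":"number"}},"required":["plan"]}

```bash
ls; mkdir -p pics
cat > h.py <<'E'
from plant import *
import numpy as np, cv2
from scipy.spatial.transform import Rotation as R
def cam(f):
    o=f["orientation"]; o=np.array(o)
    return (R.from_quat(o).as_matrix() if o.size==4 else o.reshape(3,3)), np.array(f["origin"])
def pts(f):
    K=np.array(f["intrinsics"]); z=f["range_z"]; v,u=np.mgrid[:480,:640]
    p=np.stack([(u-K[0,2])/K[0,0]*z,(v-K[1,2])/K[1,1]*z,z],-1)
    M,o=cam(f); P=p@M.T+o; P[z<=0]=np.nan; return P
def proj(f,p):
    M,o=cam(f);K=np.array(f["intrinsics"]); q=(np.atleast_2d(p)-o)@M; q=q@K.T; return q[:,:2]/q[:,2:]
E
python3 - <<'E'
from h import *
s=observe(); print({k:np.round(v,3) for k,v in s.items()})
for n in ("scene","top"):
    f=grab_frame(n); cv2.imwrite(f"pics/{n}0.png",f["img"]); P=pts(f); print(n,f["origin"],f["orientation"])
    np.savez(f"{n}0.npz",P=P,img=f["img"])
    for q in ("block_0_mid","press","latch_lever","bail","keeper","ratchet_grip","saddle","tub"):
        for d in outline_of(f,q)[:5]:
            r=d["region"]&~np.isnan(P[...,0]); X=P[r]
            if len(X)<5: continue
            print(q,round(d["conf"],2),np.round(d["centre"]),r.sum(),np.round(np.median(X,0),3),np.round(np.percentile(X,98,axis=0),3))
E
```

```text
pics
{'time_s': np.float64(0.0), 'joints': array([-1.273,  0.32 ,  1.566, -0.   ,  1.257, -0.02 ]), 'dq': array([-0.001,  0.001,  0.   ,  0.001,  0.004,  0.   ]), 'joint_efforts': array([-1.0000e-03, -4.1246e+01, -2.3198e+01,  7.3000e-02,  4.6000e-02,
       -0.0000e+00]), 'eef_pos': array([ 0.18 , -0.546,  0.213]), 'orientation': array([ 0.987,  0.158, -0.   , -0.001]), 'ft_force': array([-0.025,  0.497,  0.843]), 'torque': array([-0.003, -0.018, -0.028]), 'finger_force': np.float64(0.0), 'gripper_width': np.float64(0.091)}
scene [-0.31180404  0.54688639  1.09168985] [-0.36549188  0.83943923 -0.36752088  0.16335808]
press 0.89 [242. 255.] 14569 [0.616 0.011 0.078] [0.646 0.155 0.247]
latch_lever 0.62 [291. 285.] 162 [ 0.414 -0.009  0.12 ] [0.455 0.011 0.152]
bail 0.69 [294. 280.] 98 [ 0.407 -0.003  0.145] [0.431 0.011 0.153]
keeper 0.85 [230. 223.] 5429 [0.625 0.017 0.191] [0.649 0.151 0.25 ]
ratchet_grip 0.73 [244. 253.] 14745 [0.616 0.011 0.077] [0.648 0.155 0.247]
saddle 0.7 [378. 212.] 121 [ 0.532 -0.44   0.025] [ 0.557 -0.431  0.041]
tub 0.67 [361. 289.] 360 [ 0.358 -0.179  0.035] [ 0.367 -0.141  0.059]
top [ 0.3823684  -0.13535787  1.69634585] [-0.70604906  0.70741284 -0.02458726  0.02138384]
press 0.63 [282. 206.] 7698 [ 0.581 -0.005  0.035] [0.664 0.145 0.25 ]
latch_lever 0.57 [281. 259.] 142 [ 0.426 -0.013  0.105] [0.45  0.007 0.153]
bail 0.43 [277. 261.] 69 [0.411 0.    0.145] [0.433 0.021 0.154]
keeper 0.7 [270. 181.] 2146 [0.632 0.01  0.217] [0.698 0.144 0.262]
ratchet_grip 0.72 [249. 166.] 154 [0.669 0.079 0.203] [0.702 0.091 0.214]
ratchet_grip 0.3 [380. 257.] 532 [ 0.425 -0.313  0.04 ] [ 0.453 -0.262  0.049]
saddle 0.73 [428. 226.] 360 [ 0.526 -0.476  0.03 ] [ 0.546 -0.436  0.044]
tub 0.9 [339. 290.] 619 [ 0.325 -0.185  0.017] [ 0.363 -0.147  0.061]
```

View pics/top0.png

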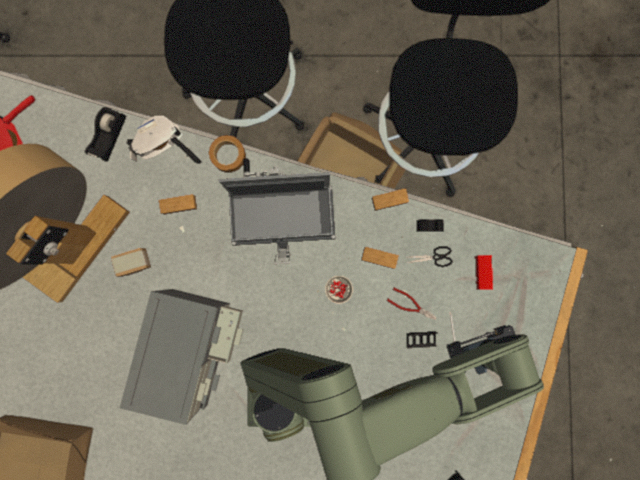

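View pics/scene0.png

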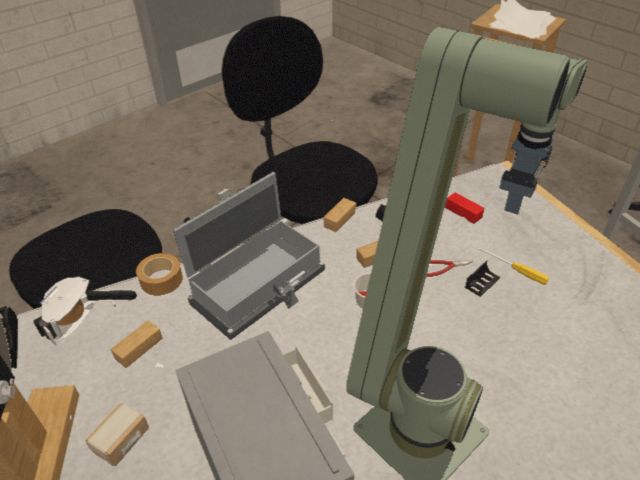

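The top view shows three pine blocks at about (178,204), (390,199) and (379,257). The press is at (282,206) with its lid upright and the latch at (283,248). The saddle is at (430,225) and the tub at (339,290). The red block at (484,272) and the pale brush-like thing at (130,262) are not part of the job.

```bash
cat >> h.py <<'E'
def block(P,img,uv,w=32):
    "top face of a pine block near pixel uv"
    u,v=map(int,uv); m=np.zeros((480,640),bool); m[max(v-w,0):v+w,max(u-w,0):u+w]=1
    hsv=cv2.cvtColor(img,cv2.COLOR_BGR2HSV)
    m&=(hsv[...,0]>7)&(hsv[...,0]<25)&(hsv[...,1]>70)&(P[...,2]>0.03)&(P[...,2]<.2)
    n,l,st,_=cv2.connectedComponentsWithStats(m.astype(np.uint8)); 
    k=1+np.argmax(st[1:,4]); X=P[l==k]; zt=np.median(X[:,2]); X=X[abs(X[:,2]-zt)<.006]
    (cx,cy),(a,b),ang=cv2.minAreaRect((X[:,:2]*1000).astype(np.float32))
    if a<b: ang+=90
    return np.array([cx/1000,cy/1000,zt]),max(a,b),min(a,b),(ang+90)%180-90,len(X)
E
python3 - <<'E'
from h import *
d=np.load("top0.npz"); P,img=d["P"],d["img"]
for uv in [(178,204),(390,199),(379,257)]: print(uv,block(P,img,uv))
e=np.load("scene0.npz")
for uv in [(137,343),(340,214)]: print(uv,block(e["P"],e["img"],uv))
# press: wall top points
for nm,D in(("top",d),("scene",e)):
    X=D["P"].reshape(-1,3); X=X[(X[:,0]>.35)&(X[:,0]<.75)&(abs(X[:,1])<.22)]
    W=X[abs(X[:,2]-.092)<.006]
    r=cv2.minAreaRect((W[:,:2]*1000).astype(np.float32)); print(nm,"wall",len(W),r)
    F=X[(abs(X[:,2]-.031)<.004)]; print(" floor",len(F),cv2.minAreaRect((F[:,:2]*1000).astype(np.float32)), np.median(F[:,2]))
    L=X[(X[:,2]>.12)&(X[:,0]>.58)]; print(" lid",len(L),np.round(np.percentile(L,[2,50,98],axis=0),3)); 
    c=L.mean(0); A=np.linalg.svd(L-c,full_matrices=False); print(np.round(A[2][2],3),np.round(A[1],2))
E
```

```text
(178, 204) (array([0.59457141, 0.32457977, 0.03990297]), 110.0911636352539, 46.680816650390625, -80.97352027893066, 428)
(390, 199) (array([ 0.60892804, -0.34938367,  0.04053431]), 110.27748107910156, 45.78464126586914, -76.7505521774292, 433)
(379, 257) (array([ 0.42425882, -0.31496838,  0.04071664]), 109.03144836425781, 45.054344177246094, 75.24981689453125, 447)
(137, 343) (array([0.59357489, 0.3263743 , 0.03974181]), 112.11817169189453, 49.957115173339844, -80.18766021728516, 778)
(340, 214) (array([ 0.60864606, -0.34694485,  0.04021011]), 118.43575286865234, 49.2754020690918, -76.25576305389404, 395)
top wall 367 ((530.132568359375, -7.692230224609375), (201.3058319091797, 310.7529296875), 3.2535560131073)
 floor 3024 ((557.9310913085938, -2.1099853515625), (519.4674072265625, 279.9705505371094), 70.47225189208984) 0.03113145901638692
 lid 2083 [[ 0.614 -0.147  0.126]
 [ 0.632  0.007  0.218]
 [ 0.687  0.143  0.262]]
[-0.985 -0.021  0.173] [3.79 1.7  0.71]
scene wall 1031 ((533.0108032226562, -7.4610595703125), (211.07208251953125, 316.0489196777344), 4.064118385314941)
 floor 2954 ((553.4468994140625, 0.658660888671875), (520.9743041992188, 265.1382751464844), 72.06861877441406) 0.031224044113569938
 lid 5185 [[ 0.612 -0.145  0.123]
 [ 0.625  0.017  0.197]
 [ 0.649  0.151  0.251]]
[-0.987 -0.05   0.152] [6.28 2.85 0.53]
```

Run:
```python
import cv2
i=cv2.imread("pics/top0.png")[160:300,200:420]; cv2.imwrite("pics/c1.png",cv2.resize(i,None,fx=3.6,fy=3.6,interpolation=cv2.INTER_CUBIC))
```

```text
(no output)
```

View pics/c1.png

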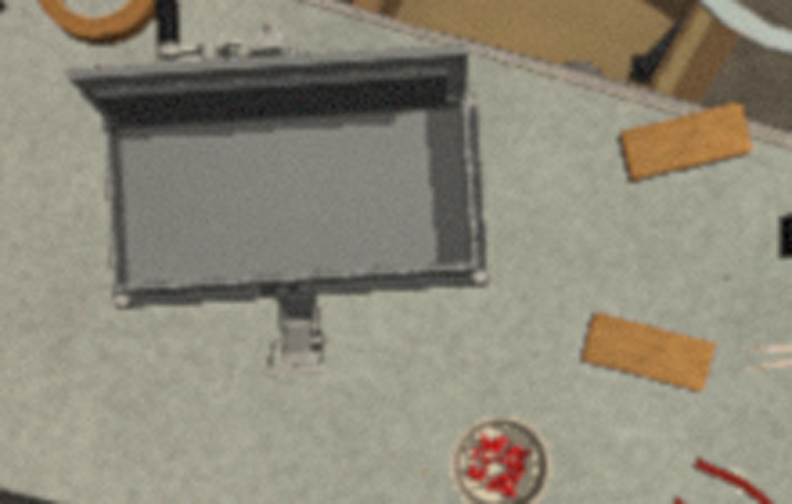

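The crop confirms the press is yawed about 3.6°. The latch is at its front middle and two blocks lie to its right. Next I fit the press pose and plan the first grasp.

```bash
cat >> h.py <<'E'
def tgt(p,yaw,cur=None):
    "move from current pose (or cur=(pos,yaw)) to a tool-down pose: tool-axis cm + turn deg"
    if cur is None:
        s=observe(); T=R.from_quat(s["orientation"]); q=np.array(s["eef_pos"])
    else: q=np.array(cur[0]); T=down(cur[1])
    D=min([down(yaw),down(yaw+180)],key=lambda D:(T.inv()*D).magnitude())
    return np.round(np.r_[T.inv().apply(np.array(p)-q)*100,(T.inv()*D).as_rotvec(degrees=True)],2)
def down(yaw): return R.from_euler("z",yaw,degrees=True)*R.from_euler("x",180,degrees=True)
E
python3 - <<'E'
from h import *
from scipy.optimize import least_squares
d=np.load("top0.npz"); e=np.load("scene0.npz")
def res(p,W):
    c,s=np.cos(p[2]),np.sin(p[2]); D=W-p[:2]; l=np.abs(np.c_[D[:,0]*c+D[:,1]*s,-D[:,0]*s+D[:,1]*c])-[.0725,.1525]
    return np.where((l>0).any(1),np.hypot(*np.maximum(l,0).T),np.min(-l,1))
for nm,D in(("top",[d]),("scene",[e]),("both",[d,e])):
    Ws=[]
    for q in D:
        X=q["P"].reshape(-1,3); X=X[(abs(X[:,2]-.0925)<.004)&(X[:,0]>.44)&(X[:,0]<.62)&(abs(X[:,1])<.18)]; Ws.append(X[:,:2])
    W=np.vstack(Ws); r=least_squares(res,[.55,0,.06],args=(W,),loss="soft_l1",f_scale=.002); print(nm,len(W),np.round(r.x,4),np.median(r.fun))
p=r.x; np.save("press.npy",p)
c,s=np.cos(p[2]),np.sin(p[2])
for nm,q in(("top",d),("scene",e)):
    X=q["P"].reshape(-1,3); D=X[:,:2]-p[:2]; L=np.c_[D[:,0]*c+D[:,1]*s,-D[:,0]*s+D[:,1]*c,X[:,2]]*1000
    A=L[(abs(L[:,1])<30)&(L[:,0]<-85)&(L[:,0]>-180)&(L[:,2]>60)]; print(nm,"latch x,y,z mm"); print(np.round(A[np.argsort(-A[:,2])][::3]).astype(int).tolist()[:70])
    B=L[(L[:,0]>40)&(L[:,0]<170)&(abs(L[:,1])<140)&(L[:,2]>105)]; 
    # inner lid sheet
    for z in(140,170,200,230,245):
        b=B[abs(B[:,2]-z)<6]; print(z,np.round(np.percentile(b[:,0],[5,25,50,75,95])) if len(b) else None)
    G=B[B[:,0]>105]; print("behind lid",len(G),np.round(np.median(G,0)) if len(G) else "", np.round(np.percentile(G,[3,97],axis=0)) if len(G) else "")
E
```

```text
top 250 [ 0.5581 -0.0067  0.063 ] 0.0014889616236263281
scene 498 [ 0.5571 -0.0043  0.0629] 0.0015872410593457537
both 748 [ 0.5574 -0.0052  0.0632] 0.0016370059583899754
top latch x,y,z mm
[[-150, -6, 154], [-149, 5, 153], [-152, 6, 153], [-154, 20, 152], [-149, 3, 151], [-150, -15, 150], [-154, 15, 149], [-148, -21, 149], [-154, -20, 148], [-148, 15, 148], [-149, 0, 147], [-153, -11, 146], [-147, -15, 145], [-147, -9, 145], [-152, 9, 143], [-145, 18, 140], [-142, -23, 135], [-139, 19, 127], [-139, -23, 126], [-142, 22, 124], [-141, -10, 123], [-140, -4, 122], [-138, 22, 120], [-144, -10, 120], [-143, -7, 119], [-139, 11, 118], [-133, 8, 116], [-136, 8, 115], [-136, 5, 115], [-133, 20, 114], [-130, 5, 111], [-129, 20, 109], [-128, -7, 106], [-128, -10, 105], [-131, -4, 103], [-127, 2, 102], [-125, -4, 101], [-121, 2, 99], [-127, 6, 99], [-124, 5, 98], [-125, -6, 96], [-121, 9, 95], [-126, 21, 94], [-126, -24, 93], [-118, 5, 93], [-125, -15, 93], [-88, -5, 92], [-128, -15, 92], [-112, -1, 91], [-88, -14, 91], [-118, -6, 90], [-97, -5, 89], [-94, -2, 89], [-125, -21, 89], [-112, -4, 8
[... 1130 characters left out ...]
 116], [-140, 12, 115], [-143, 12, 114], [-143, 5, 113], [-134, 22, 113], [-134, -21, 110], [-135, -19, 109], [-135, 21, 105], [-131, 23, 104], [-131, 10, 101], [-126, 23, 93], [-130, 23, 92], [-92, 18, 92], [-127, 24, 91], [-91, -6, 91], [-89, -5, 90], [-88, 4, 89], [-92, 18, 89], [-127, -15, 89], [-89, -12, 88], [-87, 17, 88], [-95, 18, 88], [-86, -10, 88], [-89, -18, 87], [-126, -3, 87], [-92, 15, 87], [-94, 3, 86], [-125, 10, 86], [-97, 9, 85], [-87, 18, 85], [-99, 11, 85], [-95, 18, 84]]
140 [59. 61. 63. 65. 67.]
170 [61. 63. 65. 66. 69.]
200 [ 63.  65.  67.  68. 136.]
230 [66. 69. 73. 80. 83.]
245 [78. 80. 82. 85. 89.]
behind lid 23 [147.  83. 200.] [[126.  53. 193.]
 [153.  90. 225.]]
```

```bash
cat >> h.py <<'E'
def chain(wps,cur=None):
    "list the calls (rounded) that lead through wps [(pos,yaw deg)], tracking the rounding"
    if cur is None:
        s=observe(); T=R.from_quat(s["orientation"]); q=np.array(s["eef_pos"])
    else: q,T=np.array(cur[0]),down(cur[1])
    for p,yaw in wps:
        D=min([down(yaw),down(yaw+180)],key=lambda D:(T.inv()*D).magnitude()) if len(np.atleast_1d(yaw))==1 else yaw
        rv=(T.inv()*D).as_rotvec(degrees=True); n=int(np.ceil(max(np.linalg.norm(np.array(p)-q)/.19,np.linalg.norm(rv)/34,.01)))
        for k in range(n,0,-1):
            v=np.round(T.inv().apply((np.array(p)-q)/k)*100,1); w=np.round((T.inv()*D).as_rotvec(degrees=True)/k,0 if k>1 else 1)
            rows=int(np.ceil(max(np.linalg.norm(v)/4.1,np.linalg.norm(w)/7)))
            q=q+T.apply(v/100); T=T*R.from_rotvec(w,degrees=True); print(*v,*w,"rows",rows,"->",np.round(q,3))
def pw(x,y,z):
    p=np.load("press.npy"); c,s=np.cos(p[2]),np.sin(p[2]); return np.array([p[0]+c*x-s*y,p[1]+s*x+c*y,z])
E
python3 -c "
from h import *
print(pw(-.008,-.09,0),pw(-.008,0,0),pw(-.008,.09,0))
A=[.424,-.315]
chain([(A+[.12],75.2),(A+[.011],75.2)])"
```

```text
[ 0.55511299 -0.09552326  0.        ] [ 0.54942651 -0.00570308  0.        ] [0.54374003 0.08411709 0.        ]
15.2 -7.2 4.7 0.0 0.0 -28.0 rows 5 -> [ 0.302 -0.43   0.167]
16.8 0.9 4.7 0.0 0.0 -29.0 rows 5 -> [ 0.424 -0.315  0.12 ]
0.0 -0.0 10.9 0.0 0.0 0.0 rows 3 -> [ 0.424 -0.315  0.011]
```

Request:
servo_tool(
  plan=[
    [[15.2,-7.2,4.7,0,0,-28],[15.2,-7.2,4.7,0,0,-28],[15.2,-7.2,4.7,0,0,-28],[15.2,-7.2,4.7,0,0,-28],[15.2,-7.2,4.7,0,0,-28]],
  ],
  claw=0,
)

```text
time_s: 1.32
eef_pos: [0.3039, -0.4255, 0.1653]
orientation: [0.918, 0.396, 0.001, -0.002]
ft_force: [0.2, 0.8, -0.7]
gripper_width: 0.0908
finger_force: 0.0
```

Request:
servo_tool(
  plan=[
    [[16.8,0.9,4.7,0,0,-29],[16.8,0.9,4.7,0,0,-29],[16.8,0.9,4.7,0,0,-29],[16.8,0.9,4.7,0,0,-29],[16.8,0.9,4.7,0,0,-29]],
  ],
)

```text
time_s: 1.73
eef_pos: [0.4269, -0.3116, 0.1185]
orientation: [0.79, 0.613, 0.001, -0.001]
ft_force: [-0.6, 0.2, 0.6]
gripper_width: 0.0909
finger_force: 0.0
```

```bash
python3 -c "
from h import *
f=grab_frame('wrist'); cv2.imwrite('pics/w1.png',f['img']); P=pts(f)
s=observe(); print(np.round(s['eef_pos'],4),np.round(s['orientation'],4),s['time_s'])
b=block(P,f['img'],(320,240),300); print(b)
chain([(list(b[0][:2])+[.011],b[3])])"
```

```text
[ 0.4263 -0.3125  0.1188] [ 7.911e-01  6.117e-01  2.000e-04 -1.000e-03] 1.7833
(array([ 0.60753107, -0.34149908,  0.03941422]), 96.6832275390625, 46.294586181640625, -76.86053276062012, 7485)
0.9 9.1 5.4 -0.0 -0.0 -14.0 rows 3 -> [ 0.517 -0.327  0.065]
-1.4 9.1 5.4 -0.0 -0.1 -13.7 rows 3 -> [ 0.607 -0.341  0.011]
```

Request:
servo_tool(
  plan=[
    [[0,0,10.9,0,0,0],[0,0,10.9,0,0,0],[0,0,10.9,0,0,0],[0,0,10.9,0,0,0]],
  ],
)

```text
time_s: 2.12
eef_pos: [0.4204, -0.314, 0.0067]
orientation: [0.793, 0.609, -0.002, -0.005]
ft_force: [-0.9, -0.5, -0.1]
gripper_width: 0.0915
finger_force: 0.0
```

Request:
servo_tool(
  plan=[
    [[0,0,0,0,0,0],[0,0,0,0,0,0],[0,0,0,0,0,0],[0,0,0,0,0,0],[0,0,0,0,0,0]],
  ],
  claw=1,
)

```text
time_s: 2.53
eef_pos: [0.4251, -0.3161, 0.0125]
orientation: [0.792, 0.61, 0.0, 0.002]
ft_force: [0.8, -0.2, 0.2]
gripper_width: 0.0612
finger_force: 0.0
```

```bash
python3 -c "
from h import *
p=pw(-.010,-.09,0)[:2]; s=observe(); print(np.round(s['eef_pos'],4),s['gripper_width'],s['finger_force'])
chain([([.424,-.315,.16],75.2),(list(p)+[.17],3.6),(list(p)+[.044],3.6)],([.424,-.315,.011],75.2))"
```

```text
[ 0.4251 -0.3161  0.0125] 0.06122182966636649 0.0
0.0 0.0 -14.9 0.0 0.0 0.0 rows 4 -> [ 0.424 -0.315  0.16 ]
8.2 2.3 -0.3 -0.0 -0.0 24.0 rows 4 -> [ 0.467 -0.242  0.163]
8.4 -1.2 -0.4 -0.0 -0.0 24.0 rows 4 -> [ 0.51  -0.169  0.167]
7.1 -4.5 -0.3 -0.0 -0.0 23.6 rows 4 -> [ 0.553 -0.096  0.17 ]
0.0 -0.0 12.6 -0.0 -0.0 -0.0 rows 4 -> [ 0.553 -0.096  0.044]
```

Request:
servo_tool(
  plan=[
    [[0,0,0,0,0,0],[0,0,0,0,0,0],[0,0,0,0,0,0],[0,0,0,0,0,0],[0,0,0,0,0,0]],
  ],
)

```text
time_s: 2.95
eef_pos: [0.4244, -0.3154, 0.0114]
orientation: [0.792, 0.61, -0.0, 0.0]
ft_force: [-1.0, 1.0, 6.4]
gripper_width: 0.0448
finger_force: 30.0
```

Request:
servo_tool(
  plan=[
    [[0,0,-4,0,0,0],[0,0,-8,0,0,0],[0,0,-12,0,0,0],[0,0,-14.9,0,0,0],[0,0,-14.9,0,0,0]],
  ],
)

```text
time_s: 3.37
eef_pos: [0.4275, -0.3176, 0.1661]
orientation: [0.792, 0.61, 0.002, 0.006]
ft_force: [1.4, 0.1, -1.5]
gripper_width: 0.0443
finger_force: 30.0
```

Request:
servo_tool(
  plan=[
    [[8.2,2.3,-0.3,0,0,24],[8.2,2.3,-0.3,0,0,24],[8.2,2.3,-0.3,0,0,24],[8.2,2.3,-0.3,0,0,24],[8.2,2.3,-0.3,0,0,24]],
  ],
)

```text
time_s: 3.78
eef_pos: [0.4674, -0.2407, 0.1617]
orientation: [0.902, 0.433, -0.001, -0.001]
ft_force: [-0.3, 0.0, -1.4]
gripper_width: 0.0446
finger_force: 30.0
```

Request:
servo_tool(
  plan=[
    [[8.4,-1.2,-0.4,0,0,24],[8.4,-1.2,-0.4,0,0,24],[8.4,-1.2,-0.4,0,0,24],[8.4,-1.2,-0.4,0,0,24],[8.4,-1.2,-0.4,0,0,24]],
  ],
)

```text
time_s: 4.2
eef_pos: [0.5106, -0.1684, 0.1659]
orientation: [0.972, 0.236, -0.001, -0.0]
ft_force: [0.3, -0.3, -1.5]
gripper_width: 0.0448
finger_force: 30.0
```

Request:
servo_tool(
  plan=[
    [[7.1,-4.5,-0.3,0,0,23.6],[7.1,-4.5,-0.3,0,0,23.6],[7.1,-4.5,-0.3,0,0,23.6],[7.1,-4.5,-0.3,0,0,23.6],[7.1,-4.5,-0.3,0,0,23.6]],
  ],
)

```text
time_s: 4.62
eef_pos: [0.5531, -0.0964, 0.1691]
orientation: [0.999, 0.033, -0.001, 0.0]
ft_force: [-0.2, -0.2, -1.7]
gripper_width: 0.0451
finger_force: 30.0
```

```bash
python3 -c "
from h import *
s=observe(); print(np.round(s['eef_pos'],4),s['gripper_width'],s['finger_force'])
f=grab_frame('top'); cv2.imwrite('pics/t2.png',f['img'][120:320,140:420].repeat(2,0).repeat(2,1))"
```

```text
[ 0.5531 -0.0964  0.1691] 0.045080480686497636 30.00088334083557
```

View pics/t2.png

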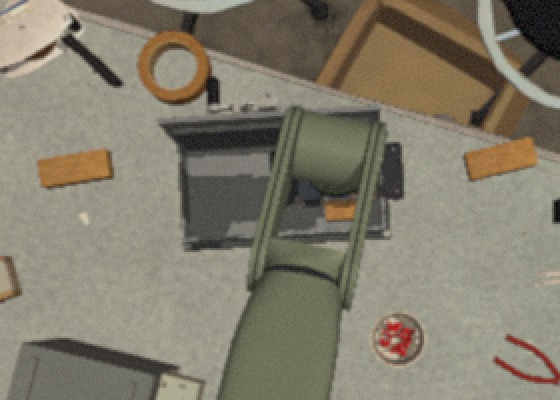

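The block is held over the right part of the box, lengthwise from front to back. The other two blocks have not moved.

Request:
servo_tool(
  plan=[
    [[0,0,2.5,0,0,0],[0,0,5,0,0,0],[0,0,7,0,0,0],[0,0,8,0,0,0],[0,0,8,0,0,0]],
  ],
)

```text
time_s: 5.08
eef_pos: [0.5512, -0.0969, 0.0875]
orientation: [0.999, 0.032, -0.003, -0.001]
ft_force: [-0.2, 0.2, -0.9]
gripper_width: 0.0447
finger_force: 30.0
```

Request:
servo_tool(
  plan=[
    [[0,0,1.5,0,0,0],[0,0,3,0,0,0],[0,0,4,0,0,0],[0,0,4.6,0,0,0],[0,0,4.6,0,0,0]],
  ],
)

```text
time_s: 5.5
eef_pos: [0.5529, -0.0966, 0.0434]
orientation: [0.999, 0.032, -0.001, -0.0]
ft_force: [0.1, 0.5, -0.5]
gripper_width: 0.0449
finger_force: 30.0
```

Request:
servo_tool(
  plan=[
    [[0,0,0,0,0,0],[0,0,0,0,0,0],[0,0,0,0,0,0],[0,0,0,0,0,0],[0,0,0,0,0,0]],
  ],
  claw=0.26,
)

```text
time_s: 5.92
eef_pos: [0.5537, -0.0965, 0.0445]
orientation: [1.0, 0.032, 0.001, 0.0]
ft_force: [0.6, 0.2, -0.4]
gripper_width: 0.0672
finger_force: 0.0
```

```bash
python3 -c "
from h import *
p=pw(-.010,-.09,0)[:2]; B=[.608,-.348]
f=grab_frame('top'); print(block(pts(f),f['img'],(390,199))); print(block(pts(f),f['img'],(178,204)))
chain([(list(p)+[.15],3.6),(B+[.12],103.2),(B+[.011],103.2)],(list(p)+[.044],3.6))"
```

```text
(array([ 0.60879059, -0.34898102,  0.04082047]), 110.1465835571289, 45.899208068847656, -76.6341781616211, 444)
(array([0.59482013, 0.32408099, 0.04008761]), 110.6744384765625, 46.081138610839844, -80.6179895401001, 435)
0.0 0.0 -10.6 0.0 0.0 0.0 rows 3 -> [ 0.553 -0.096  0.15 ]
1.3 8.5 1.0 -0.0 -0.0 27.0 rows 4 -> [ 0.571 -0.18   0.14 ]
5.0 7.0 1.0 -0.0 -0.0 27.0 rows 4 -> [ 0.59  -0.264  0.13 ]
7.7 3.9 1.0 -0.0 -0.0 26.4 rows 4 -> [ 0.609 -0.348  0.12 ]
-0.0 0.1 10.9 -0.0 -0.0 0.0 rows 3 -> [ 0.608 -0.348  0.011]
```

```bash
python3 -c "
from h import *
p=pw(-.010,-.09,0)[:2]; B=[.608,-.348]; print(np.degrees(observe()['joints']).round())
chain([(list(p)+[.20],3.6),([.56,-.12,.27],3.6),(B+[.14],103.2),(B+[.011],103.2)],(list(p)+[.044],3.6))
m=pw(-.01,0,0)[:2]
print()
chain([(B+[.14],-76.8),([.56,-.20,.26],-30),(list(m)+[.20],3.6),(list(m)+[.044],3.6)],(B+[.011],-76.8))"
```

```text
[-11.  26. 104.  -0.  49.  75.]
0.0 0.0 -15.6 0.0 0.0 0.0 rows 4 -> [ 0.553 -0.096  0.2  ]
0.5 2.5 -7.0 0.0 0.0 0.0 rows 2 -> [ 0.56 -0.12  0.27]
1.1 7.7 4.3 -0.0 -0.0 27.0 rows 4 -> [ 0.575 -0.196  0.227]
4.5 6.3 4.4 -0.0 -0.0 27.0 rows 4 -> [ 0.592 -0.272  0.183]
6.9 3.6 4.3 -0.0 -0.0 26.4 rows 4 -> [ 0.608 -0.348  0.14 ]
-0.0 -0.0 12.9 -0.0 -0.0 0.0 rows 4 -> [ 0.608 -0.348  0.011]

0.0 0.0 -12.9 0.0 0.0 0.0 rows 4 -> [ 0.608 -0.348  0.14 ]
-7.8 0.6 -6.0 0.0 0.0 -23.0 rows 4 -> [ 0.584 -0.273  0.2  ]
-7.4 -2.4 -6.0 -0.0 0.0 -23.8 rows 4 -> [ 0.56 -0.2   0.26]
-5.4 -8.1 3.0 -0.0 0.0 -17.0 rows 3 -> [ 0.554 -0.102  0.23 ]
-2.8 -9.3 3.0 -0.0 0.0 -16.6 rows 3 -> [ 0.547 -0.005  0.2  ]
0.0 0.0 15.6 -0.0 0.0 0.0 rows 4 -> [ 0.547 -0.005  0.044]
```

Request:
servo_tool(
  plan=[
    [[0,0,-3,0,0,0],[0,0,-7,0,0,0],[0,0,-11,0,0,0],[0,0,-15,0,0,0],[0,0,-15.6,0,0,0]],
  ],
)

```text
time_s: 6.38
eef_pos: [0.5571, -0.0971, 0.2078]
orientation: [0.999, 0.032, 0.007, 0.002]
ft_force: [1.3, -0.2, 0.2]
gripper_width: 0.0674
finger_force: 0.0
```

Request:
servo_tool(
  plan=[
    [[0.5,2.5,-7,0,0,0],[0.5,2.5,-7,0,0,0],[0.5,2.5,-7,0,0,0]],
  ],
  claw=0,
)

```text
time_s: 6.63
eef_pos: [0.5633, -0.1233, 0.2766]
orientation: [0.999, 0.031, 0.006, 0.002]
ft_force: [0.9, -0.8, 0.8]
gripper_width: 0.0843
finger_force: 0.0
```

Request:
servo_tool(
  plan=[
    [[1.1,7.7,4.3,0,0,27],[1.1,7.7,4.3,0,0,27],[1.1,7.7,4.3,0,0,27],[1.1,7.7,4.3,0,0,27],[1.1,7.7,4.3,0,0,27]],
  ],
)

```text
time_s: 7.05
eef_pos: [0.5752, -0.1977, 0.2253]
orientation: [0.979, -0.204, -0.001, -0.0]
ft_force: [-0.1, 0.4, -0.5]
gripper_width: 0.0912
finger_force: 0.0
```

Request:
servo_tool(
  plan=[
    [[4.5,6.3,4.4,0,0,27],[4.5,6.3,4.4,0,0,27],[4.5,6.3,4.4,0,0,27],[4.5,6.3,4.4,0,0,27],[4.5,6.3,4.4,0,0,27]],
  ],
)

```text
time_s: 7.47
eef_pos: [0.5918, -0.273, 0.1819]
orientation: [0.905, -0.426, -0.001, -0.0]
ft_force: [-0.4, 0.6, -0.2]
gripper_width: 0.0912
finger_force: 0.0
```

Request:
servo_tool(
  plan=[
    [[6.9,3.6,4.3,0,0,26.4],[6.9,3.6,4.3,0,0,26.4],[6.9,3.6,4.3,0,0,26.4],[6.9,3.6,4.3,0,0,26.4],[6.9,3.6,4.3,0,0,26.4]],
  ],
)

```text
time_s: 7.88
eef_pos: [0.6083, -0.3489, 0.1394]
orientation: [0.785, -0.62, -0.0, -0.0]
ft_force: [0.6, 0.3, -0.6]
gripper_width: 0.0912
finger_force: 0.0
```

```bash
python3 -c "
from h import *
f=grab_frame('wrist'); P=pts(f)
s=observe(); print(np.round(s['eef_pos'],4),down(-76.8).inv().as_matrix()[0],R.from_quat(s['orientation']).as_matrix()[:,0])
print(block(P,f['img'],(320,240),300))
f=grab_frame('scene'); P=pts(f)
print(block(P,f['img'],(340,214),25)); print(block(P,f['img'],(137,343)))
I=np.load('press.npy'); X=P[(P[...,2]>.06)&(P[...,2]<.085)&(P[...,0]>.5)&(P[...,0]<.62)&(abs(P[...,1]+.09)<.04)]; print(len(X),np.median(X,0) if len(X) else '')
"
```

```text
[ 0.6085 -0.3485  0.1401] [ 0.22835087 -0.9735789   0.        ] [ 2.33984159e-01 -9.72240408e-01  4.24734204e-05]
(array([ 0.6099494 , -0.3498801 ,  0.03954774]), 106.54761505126953, 45.12117385864258, -76.54399585723877, 7225)
(array([ 0.61209167, -0.29322394,  0.03785331]), 20.846595764160156, 9.52949047088623, -34.66912841796875, 17)
(array([0.59269452, 0.32641272, 0.03958876]), 111.40149688720703, 50.392391204833984, -79.82901859283447, 796)
497 [ 0.55950015 -0.09216827  0.07094968]
```

Request:
servo_tool(
  plan=[
    [[0,0,4,0,0,0],[0,0,8,0,0,0],[0,0,11,0,0,0],[0,0,12.9,0,0,0],[0,0,12.9,0,0,0]],
  ],
)

```text
time_s: 8.4
eef_pos: [0.6056, -0.3463, 0.0066]
orientation: [0.785, -0.619, -0.004, 0.001]
ft_force: [-0.3, 0.8, 0.0]
gripper_width: 0.0912
finger_force: 0.0
```

Request:
servo_tool(
  plan=[
    [[0,0,0,0,0,0],[0,0,0,0,0,0],[0,0,0,0,0,0],[0,0,0,0,0,0],[0,0,0,0,0,0]],
  ],
  claw=1,
)

```text
time_s: 8.82
eef_pos: [0.6091, -0.3494, 0.0127]
orientation: [0.784, -0.621, 0.001, -0.0]
ft_force: [-0.6, 0.0, -0.8]
gripper_width: 0.0607
finger_force: 0.0
```

Request:
servo_tool(
  plan=[
    [[0,0,0,0,0,0],[0,0,0,0,0,0],[0,0,0,0,0,0],[0,0,0,0,0,0],[0,0,0,0,0,0]],
  ],
)

```text
time_s: 9.23
eef_pos: [0.6084, -0.3491, 0.0114]
orientation: [0.784, -0.621, 0.0, 0.0]
ft_force: [-0.0, 0.8, 2.7]
gripper_width: 0.0447
finger_force: 30.0
```

Request:
servo_tool(
  plan=[
    [[0,0,-3,0,0,0],[0,0,-6,0,0,0],[0,0,-10,0,0,0],[0,0,-12.9,0,0,0],[0,0,-12.9,0,0,0]],
  ],
)

```text
time_s: 9.65
eef_pos: [0.6116, -0.351, 0.1475]
orientation: [0.784, -0.621, 0.007, -0.001]
ft_force: [1.6, -1.3, 0.1]
gripper_width: 0.0445
finger_force: 30.0
```

Request:
servo_tool(
  plan=[
    [[-7.8,0.6,-6,0,0,-23],[-7.8,0.6,-6,0,0,-23],[-7.8,0.6,-6,0,0,-23],[-7.8,0.6,-6,0,0,-23],[-7.8,0.6,-6,0,0,-23]],
  ],
)

```text
time_s: 10.07
eef_pos: [0.5844, -0.2734, 0.2001]
orientation: [0.892, -0.452, 0.0, 0.0]
ft_force: [-0.3, 0.7, -0.4]
gripper_width: 0.0452
finger_force: 30.0
```

Request:
servo_tool(
  plan=[
    [[-7.4,-2.4,-6,0,0,-23.8],[-7.4,-2.4,-6,0,0,-23.8],[-7.4,-2.4,-6,0,0,-23.8],[-7.4,-2.4,-6,0,0,-23.8],[-7.4,-2.4,-6,0,0,-23.8]],
  ],
)

```text
time_s: 10.48
eef_pos: [0.5601, -0.2002, 0.2596]
orientation: [0.966, -0.259, -0.0, 0.0]
ft_force: [-0.9, -0.6, -1.7]
gripper_width: 0.0448
finger_force: 30.0
```

Request:
servo_tool(
  plan=[
    [[-5.4,-8.1,3,0,0,-17],[-5.4,-8.1,3,0,0,-17],[-5.4,-8.1,3,0,0,-17],[-5.4,-8.1,3,0,0,-17]],
  ],
)

```text
time_s: 10.82
eef_pos: [0.5521, -0.1003, 0.2265]
orientation: [0.994, -0.112, -0.004, -0.001]
ft_force: [-0.6, -0.1, -0.9]
gripper_width: 0.0448
finger_force: 30.0
```

Request:
servo_tool(
  plan=[
    [[-2.8,-9.3,3,0,0,-16.6],[-2.8,-9.3,3,0,0,-16.6],[-2.8,-9.3,3,0,0,-16.6],[-2.8,-9.3,3,0,0,-16.6],[-2.8,-9.3,3,0,0,-16.6]],
  ],
)

```text
time_s: 11.23
eef_pos: [0.5476, -0.007, 0.1987]
orientation: [1.0, 0.031, -0.001, 0.001]
ft_force: [-0.8, -0.6, -1.0]
gripper_width: 0.0447
finger_force: 30.0
```

```bash
python3 -c "
from h import *
s=observe(); print(np.round(s['eef_pos'],4),s['gripper_width'],np.degrees(s['joints']).round())
f=grab_frame('wrist'); cv2.imwrite('pics/w3.png',f['img'])"
```

```text
[ 0.5476 -0.007   0.1987] 0.044705428167717345 [-2. 17. 95. -0. 69. 85.]
```

View pics/w3.png

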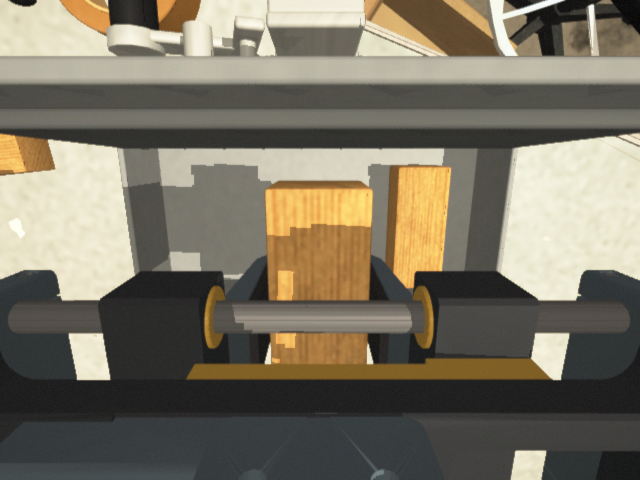

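The wrist view shows the held block at (318,270), straight over the box. The first block lies straight on the floor at (418,225).

Request:
servo_tool(
  plan=[
    [[0,0,3,0,0,0],[0,0,6,0,0,0],[0,0,8.5,0,0,0],[0,0,10,0,0,0],[0,0,10,0,0,0]],
  ],
)

```text
time_s: 11.7
eef_pos: [0.5456, -0.0084, 0.0966]
orientation: [1.0, 0.03, -0.003, 0.0]
ft_force: [-0.8, 0.6, -1.2]
gripper_width: 0.0447
finger_force: 30.0
```

Request:
servo_tool(
  plan=[
    [[0,0,1.7,0,0,0],[0,0,3.4,0,0,0],[0,0,4.8,0,0,0],[0,0,5.6,0,0,0],[0,0,5.6,0,0,0]],
  ],
)

```text
time_s: 12.12
eef_pos: [0.5475, -0.0075, 0.0433]
orientation: [1.0, 0.031, -0.001, 0.0]
ft_force: [-0.6, 0.5, -1.4]
gripper_width: 0.0449
finger_force: 30.0
```

Request:
servo_tool(
  plan=[
    [[0,0,0,0,0,0],[0,0,0,0,0,0],[0,0,0,0,0,0],[0,0,0,0,0,0],[0,0,0,0,0,0]],
  ],
  claw=0.26,
)

```text
time_s: 12.53
eef_pos: [0.5481, -0.0065, 0.0447]
orientation: [1.0, 0.031, 0.001, 0.0]
ft_force: [0.2, 1.0, 0.8]
gripper_width: 0.0675
finger_force: 0.0
```

```bash
python3 -c "
from h import *
m=pw(-.01,0,0)[:2]
f=grab_frame('scene'); P=pts(f); b=block(P,f['img'],(137,343)); print(b); C=[.594,.325]
chain([(list(m)+[.20],3.6),([.55,.12,.26],3.6),(C+[.14],-80.8),(C+[.011],-80.8)],(list(m)+[.044],3.6))
p=pw(-.01,.09,0)[:2]
print()
chain([(C+[.14],-80.8),([.55,.20,.26],-130),(list(p)+[.20],3.6),(list(p)+[.044],3.6)],(C+[.011],-80.8))"
```

```text
(array([0.59296069, 0.32670844, 0.03966315]), 110.38070678710938, 50.700260162353516, -80.78139209747314, 788)
0.0 0.0 -15.6 0.0 0.0 0.0 rows 4 -> [ 0.547 -0.006  0.2  ]
1.0 -12.5 -6.0 0.0 0.0 0.0 rows 4 -> [0.55 0.12 0.26]
1.9 -6.7 4.0 0.0 -0.0 28.0 rows 4 -> [0.564 0.188 0.22 ]
-1.5 -6.9 4.0 -0.0 -0.0 28.0 rows 4 -> [0.579 0.257 0.18 ]
-4.5 -5.3 4.0 -0.0 -0.0 28.4 rows 5 -> [0.594 0.325 0.14 ]
-0.0 -0.0 12.9 -0.0 -0.0 -0.0 rows 4 -> [0.594 0.325 0.011]

0.0 0.0 -12.9 0.0 0.0 0.0 rows 4 -> [0.594 0.325 0.14 ]
5.8 3.2 -6.0 0.0 -0.0 25.0 rows 4 -> [0.572 0.263 0.2  ]
6.6 0.4 -6.0 -0.0 -0.0 24.2 rows 4 -> [0.55 0.2  0.26]
4.7 -3.4 3.0 -0.0 -0.0 23.0 rows 4 -> [0.546 0.142 0.23 ]
3.0 -5.0 3.0 -0.0 -0.0 23.4 rows 4 -> [0.542 0.084 0.2  ]
-0.0 -0.0 15.6 -0.0 -0.0 0.0 rows 4 -> [0.542 0.084 0.044]
```

```bash
python3 -c "
from h import *
m=pw(-.01,0,0)[:2]; C=[.594,.325]
chain([(list(m)+[.20],3.6),([.55,.12,.26],36),([.57,.22,.20],68),(C+[.14],99.2),(C+[.011],99.2)],(list(m)+[.044],3.6))
p=pw(-.01,.09,0)[:2]
print()
chain([(C+[.14],99.2),([.57,.26,.20],68),([.55,.18,.25],36),(list(p)+[.20],3.6),(list(p)+[.044],3.6)],(C+[.011],99.2))"
```

```text
0.0 0.0 -15.6 0.0 0.0 0.0 rows 4 -> [ 0.547 -0.006  0.2  ]
1.0 -12.5 -6.0 0.0 0.0 -32.4 rows 5 -> [0.55 0.12 0.26]
7.6 -6.9 6.0 -0.0 0.0 -32.0 rows 5 -> [0.57 0.22 0.2 ]
10.6 -1.8 6.0 -0.0 0.0 -31.2 rows 5 -> [0.594 0.325 0.14 ]
-0.0 0.0 12.9 -0.0 0.0 0.0 rows 4 -> [0.594 0.325 0.011]

0.0 0.0 -12.9 0.0 0.0 0.0 rows 4 -> [0.594 0.325 0.14 ]
-6.0 -3.4 -6.0 0.0 -0.0 31.2 rows 5 -> [0.57 0.26 0.2 ]
-8.2 1.2 -5.0 -0.0 -0.0 32.0 rows 5 -> [0.55 0.18 0.25]
-6.3 7.2 5.0 -0.0 -0.0 32.4 rows 5 -> [0.542 0.085 0.2  ]
-0.0 0.1 15.6 -0.0 -0.0 -0.0 rows 4 -> [0.542 0.084 0.044]
```

Request:
servo_tool(
  plan=[
    [[0,0,-3,0,0,0],[0,0,-7,0,0,0],[0,0,-11,0,0,0],[0,0,-15,0,0,0],[0,0,-15.6,0,0,0]],
  ],
)

```text
time_s: 13.0
eef_pos: [0.5515, -0.0065, 0.2077]
orientation: [0.999, 0.032, 0.007, 0.0]
ft_force: [0.7, -0.5, -0.4]
gripper_width: 0.0673
finger_force: 0.0
```

Request:
servo_tool(
  plan=[
    [[1,-12.5,-6,0,0,-32.4],[1,-12.5,-6,0,0,-32.4],[1,-12.5,-6,0,0,-32.4],[1,-12.5,-6,0,0,-32.4],[1,-12.5,-6,0,0,-32.4]],
  ],
  claw=0,
)

```text
time_s: 13.42
eef_pos: [0.5505, 0.1225, 0.2619]
orientation: [0.95, 0.314, 0.002, -0.0]
ft_force: [-0.8, -0.1, -0.4]
gripper_width: 0.0908
finger_force: 0.0
```

Request:
servo_tool(
  plan=[
    [[7.6,-6.9,6,0,0,-32],[7.6,-6.9,6,0,0,-32],[7.6,-6.9,6,0,0,-32],[7.6,-6.9,6,0,0,-32],[7.6,-6.9,6,0,0,-32]],
  ],
)

```text
time_s: 13.83
eef_pos: [0.5697, 0.221, 0.1974]
orientation: [0.827, 0.563, -0.002, -0.0]
ft_force: [0.1, -0.8, 0.7]
gripper_width: 0.0911
finger_force: 0.0
```

Request:
servo_tool(
  plan=[
    [[10.6,-1.8,6,0,0,-31.2],[10.6,-1.8,6,0,0,-31.2],[10.6,-1.8,6,0,0,-31.2],[10.6,-1.8,6,0,0,-31.2],[10.6,-1.8,6,0,0,-31.2]],
  ],
)

```text
time_s: 14.25
eef_pos: [0.5925, 0.3261, 0.1368]
orientation: [0.645, 0.764, -0.002, -0.001]
ft_force: [-1.5, 0.4, 0.2]
gripper_width: 0.0912
finger_force: 0.0
```

```bash
python3 -c "
from h import *
f=grab_frame('wrist'); P=pts(f)
s=observe(); print(np.round(s['eef_pos'],4),R.from_quat(s['orientation']).as_matrix()[:,0],np.degrees(s['joints']).round())
print(block(P,f['img'],(320,240),300))
f=grab_frame('top'); P=pts(f)
for u in ((280,215),(312,213)): print(block(P,f['img'],u,14))
"
```

```text
[0.5929 0.3254 0.138 ] [-0.16573918  0.98616903 -0.00107955] [28. 30. 81. -0. 68. 18.]
(array([0.59479083, 0.32843555, 0.03958288]), 106.12701416015625, 45.14505386352539, -80.4713191986084, 7252)
(array([ 0.55597717, -0.00802983,  0.07147978]), 86.453857421875, 45.05268096923828, 3.6893694400787354, 365)
(array([ 0.56225781, -0.09702608,  0.07154526]), 86.90167236328125, 44.80647277832031, 3.779106616973877, 366)
```

Request:
servo_tool(
  plan=[
    [[0,0,4,0,0,0],[0,0,8,0,0,0],[0,0,11,0,0,0],[0,0,12.9,0,0,0],[0,0,12.9,0,0,0]],
  ],
)

```text
time_s: 14.77
eef_pos: [0.5905, 0.3223, 0.0061]
orientation: [0.649, 0.761, -0.004, -0.002]
ft_force: [-0.6, -0.6, -0.5]
gripper_width: 0.0913
finger_force: 0.0
```

Request:
servo_tool(
  plan=[
    [[0,0,0,0,0,0],[0,0,0,0,0,0],[0,0,0,0,0,0],[0,0,0,0,0,0],[0,0,0,0,0,0]],
  ],
  claw=1,
)

```text
time_s: 15.18
eef_pos: [0.5944, 0.3248, 0.0125]
orientation: [0.648, 0.762, 0.001, 0.001]
ft_force: [-0.2, 0.2, 0.9]
gripper_width: 0.0611
finger_force: 0.0
```

Request:
servo_tool(
  plan=[
    [[0,0,0,0,0,0],[0,0,0,0,0,0],[0,0,0,0,0,0],[0,0,0,0,0,0],[0,0,0,0,0,0]],
  ],
)

```text
time_s: 15.6
eef_pos: [0.5939, 0.3245, 0.0114]
orientation: [0.648, 0.762, 0.0, 0.0]
ft_force: [0.3, -0.2, 4.2]
gripper_width: 0.0449
finger_force: 30.0
```

Request:
servo_tool(
  plan=[
    [[0,0,-3,0,0,0],[0,0,-6,0,0,0],[0,0,-10,0,0,0],[0,0,-12.9,0,0,0],[0,0,-12.9,0,0,0]],
  ],
)

```text
time_s: 16.02
eef_pos: [0.597, 0.3263, 0.1472]
orientation: [0.648, 0.762, 0.006, 0.002]
ft_force: [-0.1, -0.6, 0.2]
gripper_width: 0.0451
finger_force: 30.0
```

Request:
servo_tool(
  plan=[
    [[-6,-3.4,-6,0,0,31.2],[-6,-3.4,-6,0,0,31.2],[-6,-3.4,-6,0,0,31.2],[-6,-3.4,-6,0,0,31.2],[-6,-3.4,-6,0,0,31.2]],
  ],
)

```text
time_s: 16.43
eef_pos: [0.5693, 0.2589, 0.1999]
orientation: [0.831, 0.557, 0.0, -0.0]
ft_force: [-0.5, 0.6, -0.8]
gripper_width: 0.0447
finger_force: 30.0
```

Request:
servo_tool(
  plan=[
    [[-8.2,1.2,-5,0,0,32],[-8.2,1.2,-5,0,0,32],[-8.2,1.2,-5,0,0,32],[-8.2,1.2,-5,0,0,32],[-8.2,1.2,-5,0,0,32]],
  ],
)

```text
time_s: 16.85
eef_pos: [0.5498, 0.1781, 0.2498]
orientation: [0.952, 0.306, -0.0, 0.0]
ft_force: [-1.3, -0.5, -1.8]
gripper_width: 0.0451
finger_force: 30.0
```

Request:
servo_tool(
  plan=[
    [[-6.3,7.2,5,0,0,32.4],[-6.3,7.2,5,0,0,32.4],[-6.3,7.2,5,0,0,32.4],[-6.3,7.2,5,0,0,32.4],[-6.3,7.2,5,0,0,32.4]],
  ],
)

```text
time_s: 17.27
eef_pos: [0.54, 0.0823, 0.1977]
orientation: [1.0, 0.028, -0.002, 0.0]
ft_force: [-0.0, 1.2, -0.9]
gripper_width: 0.0449
finger_force: 30.0
```

```bash
python3 -c "
from h import *
s=observe(); print(np.round(s['eef_pos'],4),s['gripper_width'],np.degrees(s['joints']).round())
f=grab_frame('wrist'); cv2.imwrite('pics/w4.png',f['img'])"
```

```text
[0.54   0.0823 0.1977] 0.04487225331180726 [ 7. 16. 95. -0. 69. 94.]
```

View pics/w4.png

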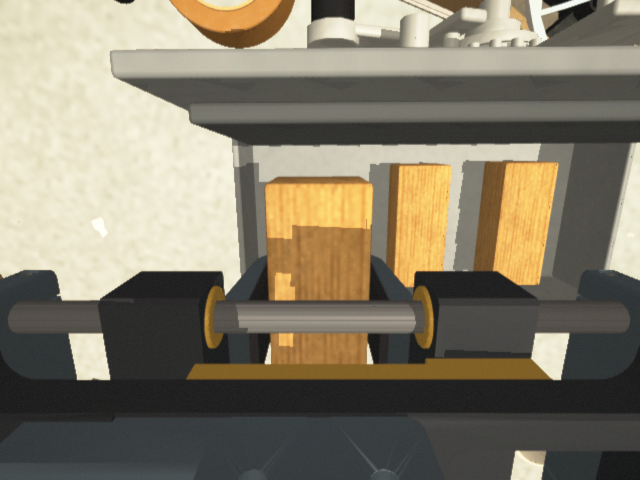

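The third block is aligned over the left slot, and the other two lie straight in the box. Next I lower it.

Request:
servo_tool(
  plan=[
    [[0,0,3,0,0,0],[0,0,6,0,0,0],[0,0,8.5,0,0,0],[0,0,10,0,0,0],[0,0,10,0,0,0]],
  ],
)

```text
time_s: 17.73
eef_pos: [0.5382, 0.0837, 0.0957]
orientation: [0.999, 0.032, -0.005, 0.001]
ft_force: [-0.8, -0.2, -0.7]
gripper_width: 0.0452
finger_force: 30.0
```

Request:
servo_tool(
  plan=[
    [[0,0,1.7,0,0,0],[0,0,3.4,0,0,0],[0,0,4.8,0,0,0],[0,0,5.6,0,0,0],[0,0,5.6,0,0,0]],
  ],
)

```text
time_s: 18.15
eef_pos: [0.5413, 0.0841, 0.0434]
orientation: [0.999, 0.032, -0.001, 0.0]
ft_force: [0.2, -0.6, -1.3]
gripper_width: 0.0448
finger_force: 30.0
```

Request:
servo_tool(
  plan=[
    [[0,0,0,0,0,0],[0,0,0,0,0,0],[0,0,0,0,0,0],[0,0,0,0,0,0],[0,0,0,0,0,0]],
  ],
  claw=0.26,
)

```text
time_s: 18.57
eef_pos: [0.5418, 0.084, 0.0446]
orientation: [1.0, 0.032, 0.001, -0.0]
ft_force: [0.6, -1.0, 1.0]
gripper_width: 0.0668
finger_force: 0.0
```

```bash
python3 -c "
from h import *
p=pw(-.01,.09,0)[:2]
chain([(list(p)+[.20],3.6),(pw(-.03,-.03,.34),33.6),(pw(.05,-.08,.34),63.6),(pw(.125,-.08,.33),93.6),(pw(.125,-.08,.2),93.6)],(list(p)+[.044],3.6))
print('push (press x,z)')
for t in (1.63,1.4,1.2,1.,.8,.6,.4,.3,.2,.1,0):
    u=np.array([-np.cos(t),np.sin(t)]); n=np.array([np.sin(t),np.cos(t)]); s=np.array([75,98])+105*u+5*n+[13.5*np.sin(t),0]; print(t,np.round(s-[125,200]))
"
```

```text
0.0 0.0 -15.6 0.0 0.0 0.0 rows 4 -> [0.542 0.084 0.2  ]
-2.0 12.0 -14.0 0.0 0.0 -30.0 rows 5 -> [ 0.529 -0.037  0.34 ]
4.4 8.3 0.0 -0.0 0.0 -30.0 rows 5 -> [ 0.612 -0.082  0.34 ]
3.8 6.5 1.0 -0.0 0.0 -30.0 rows 5 -> [ 0.687 -0.077  0.33 ]
-0.0 0.0 13.0 -0.0 0.0 -0.0 rows 4 -> [ 0.687 -0.077  0.2  ]
push (press x,z)
1.63 [-25.   3.]
1.4 [-50.   2.]
1.2 [-71.  -2.]
1.0 [-91. -11.]
0.8 [-110.  -23.]
0.6 [-126.  -39.]
0.4 [-140.  -57.]
0.3 [-145.  -66.]
0.2 [-149.  -76.]
0.1 [-153.  -87.]
0 [-155.  -97.]
```

Request:
servo_tool(
  plan=[
    [[0,0,-3,0,0,0],[0,0,-7,0,0,0],[0,0,-11,0,0,0],[0,0,-15,0,0,0],[0,0,-15.6,0,0,0]],
  ],
)

```text
time_s: 18.98
eef_pos: [0.5453, 0.0845, 0.2078]
orientation: [0.999, 0.032, 0.007, -0.001]
ft_force: [1.2, 0.4, 1.3]
gripper_width: 0.0679
finger_force: 0.0
```

Request:
servo_tool(
  plan=[
    [[-2,12,-14,0,0,-30],[-2,12,-14,0,0,-30],[-2,12,-14,0,0,-30],[-2,12,-14,0,0,-30],[-2,12,-14,0,0,-30]],
  ],
  claw=1,
)

```text
time_s: 19.4
eef_pos: [0.5296, -0.0398, 0.3444]
orientation: [0.957, 0.29, 0.003, 0.002]
ft_force: [0.3, -0.1, 0.2]
gripper_width: 0.037
finger_force: 0.0
```

Request:
servo_tool(
  plan=[
    [[4.4,8.3,0,0,0,-30],[4.4,8.3,0,0,0,-30],[4.4,8.3,0,0,0,-30],[4.4,8.3,0,0,0,-30],[4.4,8.3,0,0,0,-30]],
  ],
)

```text
time_s: 19.82
eef_pos: [0.6121, -0.0825, 0.3387]
orientation: [0.849, 0.528, -0.001, -0.001]
ft_force: [-0.1, -0.7, -0.0]
gripper_width: 0.0038
finger_force: 0.0
```

Request:
servo_tool(
  plan=[
    [[3.8,6.5,1,0,0,-30],[3.8,6.5,1,0,0,-30],[3.8,6.5,1,0,0,-30],[3.8,6.5,1,0,0,-30],[3.8,6.5,1,0,0,-30]],
  ],
)

```text
time_s: 20.23
eef_pos: [0.6868, -0.0762, 0.3291]
orientation: [0.684, 0.73, -0.0, -0.001]
ft_force: [-0.5, -0.2, 0.1]
gripper_width: 0.0005
finger_force: 0.0
```

```bash
python3 -c "
from h import *
s=observe(); print(np.round(s['eef_pos'],4),s['gripper_width'],np.degrees(s['joints']).round())
f=grab_frame('scene'); P=pts(f); hsv=cv2.cvtColor(f['img'],cv2.COLOR_BGR2HSV)
cv2.imwrite('pics/s5.png',cv2.resize(f['img'][140:340,140:360],None,fx=3,fy=3))
chain([(pw(.125,-.08,.2),93.6)])
"
```

```text
[ 0.6868 -0.0762  0.3291] 0.0004774984759933503 [ -7.  28.  59.  -0.  93. -11.]
-0.1 0.1 13.0 -0.0 -0.0 -0.1 rows 4 -> [ 0.688 -0.077  0.2  ]
```

View pics/s5.png

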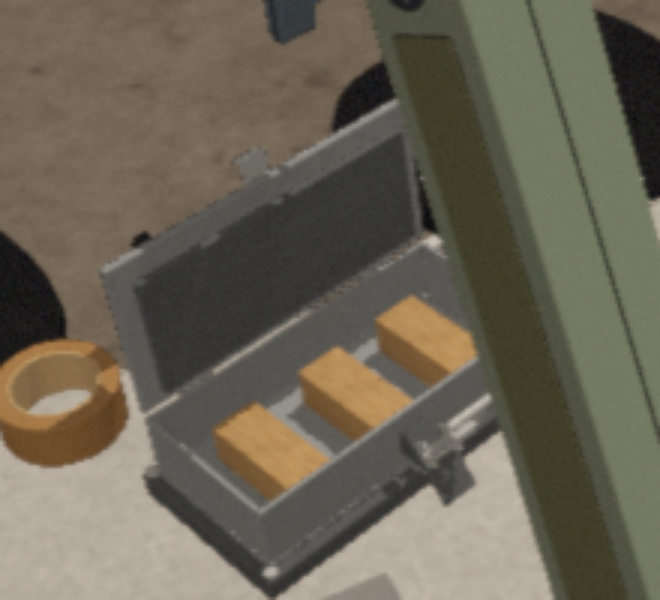

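All three blocks lie flat and side by side in the box. The lid is upright and the latch is in front at (437,455). Next I go down behind the lid and push it shut.

Request:
servo_tool(
  plan=[
    [[0,0,3,0,0,0],[0,0,6,0,0,0],[0,0,9.5,0,0,0],[0,0,13,0,0,0],[0,0,13,0,0,0]],
  ],
)

```text
time_s: 20.7
eef_pos: [0.6818, -0.076, 0.1927]
orientation: [0.686, 0.728, -0.004, -0.006]
ft_force: [-0.9, 0.4, -1.5]
gripper_width: 0.0006
finger_force: 0.0
```

Request:
servo_tool(
  plan=[
    [[0,-1.5,-0.2,0,0,0],[0,-3,-0.2,0,0,0],[0,-4.5,-0.2,0,0,0],[0,-6,0,0,0,0],[0,-7.1,0.2,0,0,0]],
  ],
)

```text
time_s: 21.12
eef_pos: [0.6182, -0.081, 0.2014]
orientation: [0.686, 0.728, 0.003, 0.004]
ft_force: [5.1, 0.9, -2.0]
gripper_width: 0.0004
finger_force: 2.4
```

```bash
python3 -c "
from h import *
f=grab_frame('scene'); cv2.imwrite('pics/s6.png',cv2.resize(f['img'][140:340,140:360],None,fx=3,fy=3)); s=observe(); print(np.round(s['eef_pos'],4),s['ft_force'])
"
```

```text
[ 0.6155 -0.0812  0.2011] [ 0.32263523  0.22595306 -0.65894934]
```

View pics/s6.png

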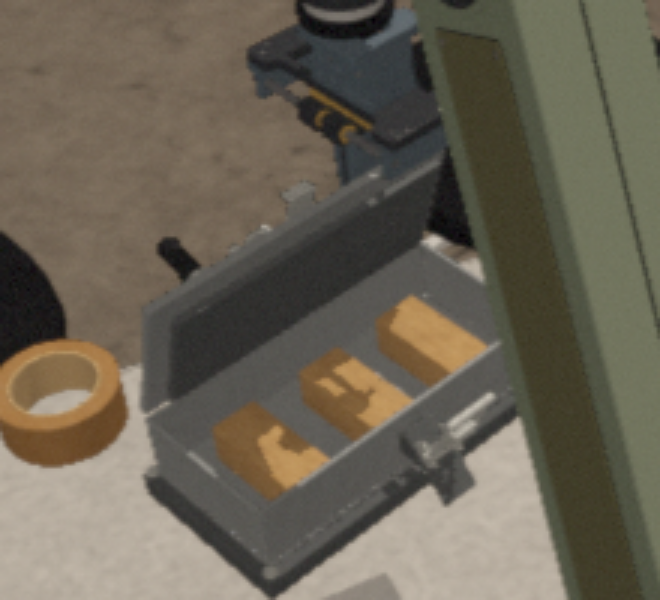

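The lid is following the fingers and is now at about 1.2 rad. I keep pushing along the arc.

Request:
servo_tool(
  plan=[
    [[0,-1.2,0.4,0,0,0],[0,-2.5,1.1,0,0,0],[0,-3.9,2.1,0,0,0],[0,-4.8,2.9,0,0,0],[0,-5.5,3.7,0,0,0]],
  ],
)

```text
time_s: 21.58
eef_pos: [0.5625, -0.0848, 0.1644]
orientation: [0.685, 0.728, 0.002, 0.003]
ft_force: [0.9, 0.5, 4.1]
gripper_width: 0.0004
finger_force: 1.6
```

Request:
servo_tool(
  plan=[
    [[0,-0.8,0.9,0,0,0],[0,-1.4,1.8,0,0,0],[0,-1.9,2.8,0,0,0],[0,-2.3,3.7,0,0,0],[0,-2.6,4.7,0,0,0]],
  ],
)

```text
time_s: 22.0
eef_pos: [0.537, -0.0866, 0.116]
orientation: [0.685, 0.728, 0.002, 0.002]
ft_force: [1.8, 0.0, 2.0]
gripper_width: 0.0002
finger_force: 1.1
```

Request:
servo_tool(
  plan=[
    [[0,0,0.5,0,0,0],[0,0,1,0,0,0],[0,0,1.3,0,0,0],[0,0,1.6,0,0,0],[0,0,1.6,0,0,0]],
  ],
)

```text
time_s: 22.42
eef_pos: [0.5349, -0.0865, 0.1031]
orientation: [0.685, 0.729, 0.0, 0.001]
ft_force: [-11.4, 0.7, 31.3]
gripper_width: 0.0004
finger_force: 15.7
```

```bash
python3 -c "
from h import *
s=observe(); print(np.round(s['eef_pos'],4),s['ft_force'])
f=grab_frame('scene'); P=pts(f); print()
I=np.load('press.npy'); c,sn=np.cos(I[2]),np.sin(I[2]); D=P[...,:2]-I[:2]; L=np.stack([D[...,0]*c+D[...,1]*sn,-D[...,0]*sn+D[...,1]*c,P[...,2]],-1)*1000
m=(L[...,1]>100)&(L[...,1]<150)&(L[...,2]>80)&(L[...,2]<200)
for a in range(-70,70,20):
    q=L[m&(abs(L[...,0]-a)<8)]; print(a,len(q),np.median(q[:,2]) if len(q) else '')
"
```

```text
[ 0.5349 -0.0865  0.1031] [-11.4266366    0.69865412  31.27147118]

-70 200 98.18880905500038
-50 107 103.10714685740474
-30 106 103.35642701801413
-10 103 103.58140202406251
10 98 103.46347098503517
30 96 103.57800246093407
50 106 103.5762645865294
```

The lid is shut: its top lies level at 103 mm. Now the latch.

```bash
python3 -c "
from h import *
I=np.load('press.npy'); c=pw(-.03+.0,-.08,.1); s=observe(); 
chain([(s['eef_pos']+[0,0,.11],93.6),(pw(-.06,-.07,.22),60),(pw(-.12,-.03,.22),30),(pw(-.19,0,.22),3.6),(pw(-.19,0,.138),3.6)],(s['eef_pos']-[0,0,.003],93.6))"
```

```text
0.0 0.0 -11.3 0.0 0.0 0.0 rows 3 -> [ 0.535 -0.086  0.213]
1.0 -3.2 -0.7 0.0 -0.0 33.6 rows 5 -> [ 0.502 -0.078  0.22 ]
-0.0 -7.2 0.0 -0.0 -0.0 30.0 rows 5 -> [ 0.44  -0.042  0.22 ]
-5.0 -5.8 0.0 -0.0 -0.0 26.4 rows 4 -> [ 0.368 -0.017  0.22 ]
0.0 -0.0 8.2 -0.0 -0.0 -0.0 rows 2 -> [ 0.368 -0.017  0.138]
```

Request:
servo_tool(
  plan=[
    [[0,0,-2,0,0,0],[0,0,-5,0,0,0],[0,0,-9,0,0,0],[0,0,-11.3,0,0,0],[0,0,-11.3,0,0,0]],
  ],
)

```text
time_s: 22.88
eef_pos: [0.5383, -0.0868, 0.217]
orientation: [0.685, 0.729, 0.003, 0.005]
ft_force: [0.7, 0.3, 0.9]
gripper_width: 0.0002
finger_force: 0.0
```

Request:
servo_tool(
  plan=[
    [[1,-3.2,-0.7,0,0,33.6],[1,-3.2,-0.7,0,0,33.6],[1,-3.2,-0.7,0,0,33.6],[1,-3.2,-0.7,0,0,33.6],[1,-3.2,-0.7,0,0,33.6]],
  ],
)

```text
time_s: 23.3
eef_pos: [0.502, -0.0781, 0.2173]
orientation: [0.867, 0.497, -0.001, -0.0]
ft_force: [-0.8, -0.6, 0.4]
gripper_width: 0.0003
finger_force: 0.0
```

Request:
servo_tool(
  plan=[
    [[0,-7.2,0,0,0,30],[0,-7.2,0,0,0,30],[0,-7.2,0,0,0,30],[0,-7.2,0,0,0,30],[0,-7.2,0,0,0,30]],
  ],
)

```text
time_s: 23.72
eef_pos: [0.4395, -0.042, 0.2175]
orientation: [0.966, 0.257, -0.0, -0.0]
ft_force: [0.0, -0.5, -0.4]
gripper_width: 0.0005
finger_force: 0.0
```

Request:
servo_tool(
  plan=[
    [[-5,-5.8,0,0,0,26.4],[-5,-5.8,0,0,0,26.4],[-5,-5.8,0,0,0,26.4],[-5,-5.8,0,0,0,26.4],[-5,-5.8,0,0,0,26.4]],
  ],
)

```text
time_s: 24.13
eef_pos: [0.3675, -0.017, 0.2178]
orientation: [0.999, 0.032, -0.0, 0.0]
ft_force: [0.1, 1.2, 0.7]
gripper_width: 0.0006
finger_force: 0.0
```

```bash
cat >> h.py <<'E'
def loc(P):
    I=np.load('press.npy'); c,sn=np.cos(I[2]),np.sin(I[2]); D=P[...,:2]-I[:2]
    return np.stack([D[...,0]*c+D[...,1]*sn,-D[...,0]*sn+D[...,1]*c,P[...,2]],-1)*1000
E
python3 -c "
from h import *
s=observe(); print(np.round(s['eef_pos'],4),s['ft_force'],loc(np.array(s['eef_pos'])))
f=grab_frame('wrist'); cv2.imwrite('pics/w7.png',f['img']); L=loc(pts(f))
for q in ('bail','latch_lever','keeper','ratchet_grip'):
    for d in outline_of(f,q)[:2]:
        X=L[d['region']]; X=X[~np.isnan(X[:,0])]; print(q,d['conf'],d['centre'],np.round(np.percentile(X,[5,50,95],axis=0)).tolist())
f=grab_frame('scene'); L=loc(pts(f)); A=L[(abs(L[...,1])<30)&(L[...,0]<-60)&(L[...,0]>-180)&(L[...,2]>95)&(L[...,2]<170)]; print(np.round(A[np.argsort(-A[:,2])][::4]).astype(int).tolist()[:40])
"
```

```text
[ 0.3675 -0.017   0.2178] [0.0707879  1.22022988 0.66172099] [-190.3115734    0.2191176  217.7806106]
bail 0.66 [317.3, 189.6] [[-153.0, -22.0, 91.0], [-147.0, 1.0, 146.0], [-124.0, 23.0, 149.0]]
latch_lever 0.86 [317.6, 171.7] [[-153.0, -21.0, 80.0], [-136.0, 0.0, 117.0], [-110.0, 21.0, 148.0]]
keeper 0.71 [320.0, 45.7] [[-73.0, -138.0, 101.0], [-44.0, -1.0, 103.0], [-18.0, 138.0, 116.0]]
ratchet_grip 0.72 [224.0, 4.0] [[-39.0, 24.0, 123.0], [-30.0, 64.0, 126.0], [-24.0, 86.0, 140.0]]
[[-151, -12, 153], [-150, 12, 150], [-150, -10, 150], [-150, 6, 149], [-151, -12, 149], [-153, 15, 148], [-150, 0, 148], [-151, -2, 147], [-149, 22, 147], [-152, 5, 147], [-153, -10, 146], [-154, 7, 146], [-149, 24, 146], [-147, 17, 145], [-152, -24, 145], [-153, 13, 143], [-147, 24, 140], [-143, 23, 134], [-145, 22, 127], [-142, 7, 124], [-139, -19, 122], [-147, -1, 121], [-143, 11, 121], [-93, 13, 120], [-141, 12, 120], [-91, 8, 119], [-136, 1, 119], [-142, -9, 118], [-145, 10, 118], [-140, -8, 117], [-142, 11, 117], [-139, -19, 116], [-92, -7, 115], [-136, -18, 114], [-88, -1, 114], [-133, -21, 113], [-142, 11, 113], [-137, 23, 112], [-137, -18, 111], [-136, 8, 110]]
```

View pics/w7.png

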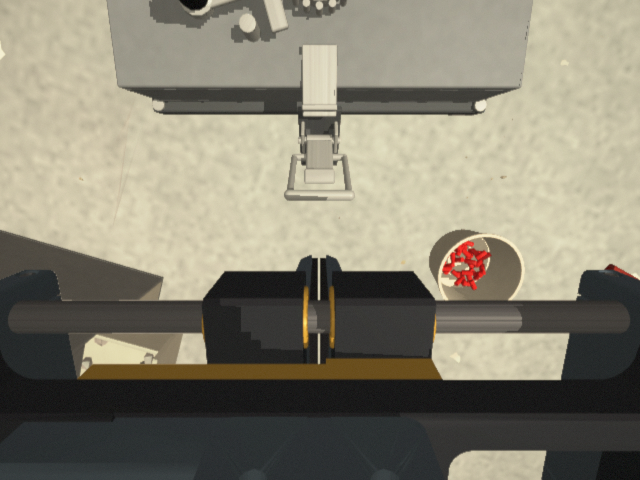

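The wrist view shows the bail bar at (320,195) leaning back toward the robot, the lever below it at (320,165), and the keeper at (320,80). I push the bar over from the robot's side.

Request:
servo_tool(
  plan=[
    [[0,0,3,0,0,0],[0,0,6,0,0,0],[0,0,7.8,0,0,0],[0,0,7.8,0,0,0],[0,0,7.8,0,0,0]],
  ],
)

```text
time_s: 24.85
eef_pos: [0.3676, -0.0171, 0.1396]
orientation: [0.999, 0.032, -0.001, -0.0]
ft_force: [0.5, 0.1, 0.2]
gripper_width: 0.0004
finger_force: 0.0
```

Request:
servo_tool(
  plan=[
    [[1,0,0,0,0,0],[2,0,0,0,0,0],[3,0,0,0,0,0],[4,0,0,0,0,0],[4.6,0,0,0,0,0]],
  ],
)

```text
time_s: 25.27
eef_pos: [0.4162, -0.0142, 0.1406]
orientation: [1.0, 0.032, 0.001, 0.0]
ft_force: [0.3, -0.4, -0.3]
gripper_width: 0.0004
finger_force: 0.0
```

Request:
servo_tool(
  plan=[
    [[0.6,0,0,0,0,0],[1.2,0,0,0,0,0],[1.8,0,0,0,0,0],[2.2,0,0,0,0,0],[2.2,0,0,0,0,0]],
  ],
)

```text
time_s: 25.68
eef_pos: [0.4366, -0.0128, 0.1399]
orientation: [1.0, 0.032, 0.0, 0.0]
ft_force: [-0.1, 0.3, 0.2]
gripper_width: 0.0005
finger_force: 0.0
```

```bash
python3 -c "
from h import *
s=observe(); print(np.round(s['eef_pos'],4),s['ft_force'],loc(np.array(s['eef_pos'])))
f=grab_frame('scene'); cv2.imwrite('pics/s8.png',cv2.resize(f['img'][190:330,180:360],None,fx=4,fy=4)); L=loc(pts(f)); A=L[(abs(L[...,1])<30)&(L[...,0]<-50)&(L[...,0]>-180)&(L[...,2]>95)&(L[...,2]<170)]; print(np.round(A[np.argsort(A[:,0])][::4]).astype(int).tolist()[:70])
"
```

```text
[ 0.4366 -0.0128  0.1399] [-0.11009089  0.284686    0.18886995] [-1.21041076e+02  7.41359842e-02  1.39933354e+02]
[[-146, -9, 121], [-145, 7, 115], [-144, 2, 115], [-143, -5, 112], [-143, 8, 121], [-142, 1, 119], [-142, -9, 118], [-140, 13, 154], [-140, -1, 166], [-139, 8, 166], [-139, 14, 120], [-139, 8, 156], [-139, -8, 150], [-138, -9, 163], [-138, -6, 158], [-138, 9, 119], [-137, 3, 161], [-137, -3, 156], [-137, -1, 165], [-137, 7, 147], [-137, 6, 156], [-136, 12, 110], [-136, -5, 168], [-136, 11, 119], [-136, 6, 149], [-135, -1, 150], [-135, 0, 164], [-134, 10, 158], [-133, 10, 150], [-132, 11, 150], [-130, 9, 106], [-128, 8, 148], [-127, 10, 155], [-125, 11, 165], [-124, 13, 162], [-123, -17, 109], [-123, 20, 99], [-121, 11, 152], [-120, 20, 101], [-119, 11, 158], [-118, 24, 106], [-117, 9, 162], [-116, -21, 112], [-116, 19, 107], [-115, 11, 155], [-114, 12, 161], [-113, 19, 112], [-113, -20, 106], [-111, 26, 127], [-111, 10, 168], [-110, 12, 162], [-108, 23, 129], [-107, 22, 124], [-106, 11, 162], [-105, 15, 147], [-103, 24, 136], [-102, 15, 153], [-102, 23, 137], [-101, 24, 144], [-100, 14, 143], [-99, 16, 151], [-98, 19, 145], [-96, 8, 143], [-95, -7, 107], [-94, 8, 111], [-93, -12, 106], [-93, 0, 117], [-92, -3, 111], [-92, 3, 112], [-91, 5, 113]]
```

View pics/s8.png

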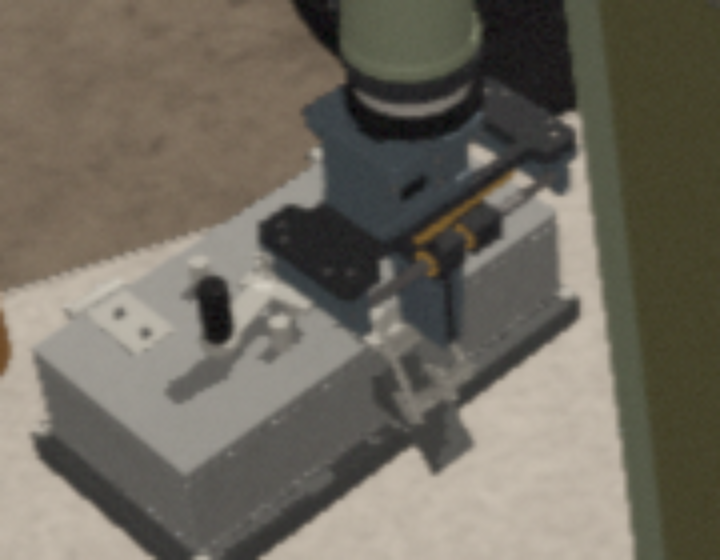

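The bail at (385,325) is now past upright, standing at about 70° toward the lid. I let some time pass and check whether it falls.

Request:
servo_tool(
  plan=[
    [[0,0,-1,0,0,0],[0,0,-3,0,0,0],[0,0,-5,0,0,0],[0,0,-5,0,0,0],[0,0,-5,0,0,0]],
  ],
)

```text
time_s: 26.15
eef_pos: [0.4359, -0.0129, 0.1906]
orientation: [1.0, 0.031, 0.001, 0.0]
ft_force: [-0.1, 0.3, -1.0]
gripper_width: 0.0005
finger_force: 0.0
```

```bash
python3 -c "
from h import *
f=grab_frame('scene'); cv2.imwrite('pics/s9.png',cv2.resize(f['img'][190:330,180:360],None,fx=4,fy=4)); L=loc(pts(f)); A=L[(abs(L[...,1])<30)&(L[...,0]<-30)&(L[...,0]>-180)&(L[...,2]>95)&(L[...,2]<170)]; print(np.round(A[np.argsort(A[:,0])][::4]).astype(int).tolist()[:70])
f=grab_frame('wrist'); L=loc(pts(f)); 
for q in ('bail','latch_lever'):
    for d in outline_of(f,q)[:2]:
        X=L[d['region']]; X=X[~np.isnan(X[:,0])]; print(q,d['conf'],d['centre'],np.round(np.percentile(X,[5,50,95],axis=0)).tolist())
"
```

```text
[[-147, 5, 126], [-145, 4, 117], [-145, 6, 115], [-144, 6, 117], [-143, -6, 121], [-142, 13, 122], [-142, 3, 121], [-141, 9, 118], [-139, -2, 118], [-137, 12, 117], [-136, 12, 110], [-135, 10, 117], [-131, 11, 105], [-126, 10, 101], [-123, 20, 96], [-122, 22, 103], [-120, 23, 110], [-119, -21, 100], [-117, 20, 109], [-116, 22, 110], [-116, -18, 113], [-113, 19, 112], [-112, -22, 111], [-111, 23, 121], [-110, 21, 125], [-109, 24, 120], [-108, 21, 113], [-107, -21, 122], [-105, -19, 123], [-104, -17, 133], [-102, 20, 133], [-102, 23, 134], [-100, -15, 145], [-99, -22, 133], [-99, 20, 133], [-98, -4, 143], [-98, -20, 141], [-98, 6, 142], [-97, -15, 147], [-97, -8, 145], [-97, 21, 143], [-96, 21, 136], [-96, 11, 138], [-96, 18, 133], [-96, -19, 146], [-95, -13, 147], [-95, -7, 148], [-94, -4, 105], [-94, 22, 141], [-93, 24, 146], [-93, -9, 111], [-92, 0, 117], [-92, 6, 111], [-91, -8, 118], [-91, -8, 107], [-90, 2, 107], [-90, 4, 115], [-89, -2, 107], [-89, -10, 118], [-89, -16, 99], [-87, 11, 108], [-83, 1, 111], [-81, 13, 109], [-79, -5, 107], [-77, 12, 109], [-75, 11, 110], [-75, 10, 112], [-74, -6, 104], [-74, 17, 103], [-74, -10, 107]]
bail 0.82 [323.1, 217.7] [[-125.0, -21.0, 90.0], [-95.0, -1.0, 144.0], [-90.0, 22.0, 145.0]]
bail 0.38 [255.5, 82.6] [[-31.0, -14.0, 125.0], [-15.0, 41.0, 127.0], [16.0, 84.0, 169.0]]
latch_lever 0.67 [317.2, 230.4] [[-128.0, -21.0, 85.0], [-111.0, 0.0, 107.0], [-90.0, 21.0, 145.0]]
```

The bail stopped at about 60° and needs a further push.

Request:
servo_tool(
  plan=[
    [[0,0,2,0,0,0],[0,0,4,0,0,0],[0,0,5.8,0,0,0],[0,0,5.8,0,0,0],[0,0,5.8,0,0,0]],
  ],
)

```text
time_s: 26.77
eef_pos: [0.4347, -0.0128, 0.131]
orientation: [1.0, 0.031, -0.002, -0.0]
ft_force: [-0.1, -0.1, 0.4]
gripper_width: 0.0004
finger_force: 0.0
```

Request:
servo_tool(
  plan=[
    [[0.8,0,0,0,0,0],[1.6,0,0,0,0,0],[2.4,0,0,0,0,0],[3,0,0,0,0,0],[3.4,0,0,0,0,0]],
  ],
)

```text
time_s: 27.18
eef_pos: [0.4713, -0.0106, 0.1324]
orientation: [1.0, 0.032, 0.001, 0.0]
ft_force: [-0.2, 0.0, -0.4]
gripper_width: 0.0006
finger_force: 0.0
```

Request:
servo_tool(
  plan=[
    [[0,0,0,0,0,0],[-1,0,-1,0,0,0],[-3,0,-3,0,0,0],[-4,0,-5,0,0,0],[-4,0,-5,0,0,0]],
  ],
)

```text
time_s: 27.6
eef_pos: [0.4297, -0.0133, 0.185]
orientation: [1.0, 0.031, 0.002, 0.0]
ft_force: [0.7, 0.2, 0.3]
gripper_width: 0.0003
finger_force: 0.0
```

```bash
python3 -c "
from h import *
s=observe(); print(loc(np.array(s['eef_pos'])))
f=grab_frame('scene'); L=loc(pts(f)); A=L[(abs(L[...,1])<30)&(L[...,0]<-30)&(L[...,0]>-180)&(L[...,2]>112)&(L[...,2]<170)]; print(np.round(A[np.argsort(A[:,0])][::3]).astype(int).tolist()[:70])
f=grab_frame('wrist'); cv2.imwrite('pics/w10.png',f['img']); L=loc(pts(f)); 
for q in ('bail','latch_lever'):
    for d in outline_of(f,q)[:2]:
        X=L[d['region']]; X=X[~np.isnan(X[:,0])]; print(q,d['conf'],d['centre'],np.round(np.percentile(X,[5,50,95],axis=0)).tolist())
"
```

```text
[-1.28002582e+02 -8.08101190e-04  1.84991713e+02]
[[-147, -1, 117], [-146, 0, 121], [-145, -3, 121], [-144, 3, 116], [-144, -5, 123], [-144, 12, 118], [-143, 12, 114], [-142, -2, 114], [-142, 6, 123], [-141, -1, 120], [-139, -9, 120], [-138, 7, 117], [-137, -8, 119], [-136, -5, 121], [-136, 7, 120], [-92, -8, 118], [-91, -12, 114], [-90, 1, 116], [-89, 13, 117], [-88, 12, 113], [-86, -3, 114], [-76, -19, 113], [-75, -3, 116], [-73, 12, 116], [-73, 18, 113], [-72, -19, 113], [-72, 16, 119], [-71, 6, 118], [-71, 26, 114], [-70, 9, 115], [-70, 12, 114], [-69, 21, 116], [-69, -22, 115], [-68, 23, 117], [-68, 0, 114], [-67, -7, 115], [-67, 16, 115], [-66, -15, 112], [-41, 27, 126], [-39, 25, 126], [-34, 27, 128], [-31, 29, 113]]
bail 0.74 [322.1, 169.0] [[-125.0, -22.0, 91.0], [-77.0, -1.0, 109.0], [-64.0, 22.0, 115.0]]
bail 0.52 [315.8, 85.1] [[-67.0, -138.0, 101.0], [-17.0, -0.0, 103.0], [31.0, 138.0, 130.0]]
latch_lever 0.82 [316.3, 220.0] [[-131.0, -22.0, 79.0], [-108.0, 1.0, 102.0], [-65.0, 22.0, 115.0]]
```

View pics/w10.png

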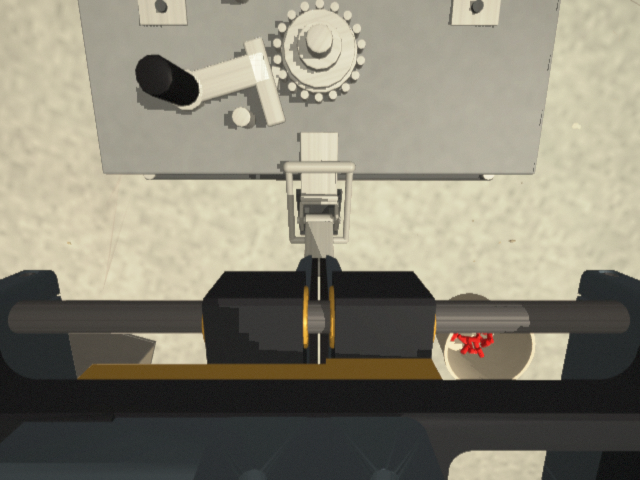

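The bail now lies on the keeper plate behind the lip, with its bar at (320,165). Next is the lever path.

```bash
python3 -c "
import numpy as np
for d in (55,45,38,30,22,15,8,0,-8,-15,-22,-30,-38,-44,-50):
    a=np.radians(d); r=48 ; p=np.array([-113,77])+r*np.array([-np.cos(a),np.sin(a)])+5*np.array([np.sin(a),np.cos(a)]); o=16*np.clip(d/15,-1,1)
    t=p+[o,0]; print(d,np.round(t),'rel cm x,z',np.round((t-[-128,184])*[.1,-.1],1))"
```

```text
55 [-120.  119.] rel cm x,z [0.8 6.5]
45 [-127.  114.] rel cm x,z [0.1 7. ]
38 [-132.  110.] rel cm x,z [-0.4  7.4]
30 [-136.  105.] rel cm x,z [-0.8  7.9]
22 [-140.  100.] rel cm x,z [-1.2  8.4]
15 [-142.   94.] rel cm x,z [-1.4  9. ]
8 [-151.   89.] rel cm x,z [-2.3  9.5]
0 [-161.   82.] rel cm x,z [-3.3 10.2]
-8 [-170.   75.] rel cm x,z [-4.2 10.9]
-15 [-177.   69.] rel cm x,z [-4.9 11.5]
-22 [-175.   64.] rel cm x,z [-4.7 12. ]
-30 [-173.   57.] rel cm x,z [-4.5 12.7]
-38 [-170.   51.] rel cm x,z [-4.2 13.3]
-44 [-167.   47.] rel cm x,z [-3.9 13.7]
-50 [-164.   43.] rel cm x,z [-3.6 14.1]
```

Request:
servo_tool(
  plan=[
    [[0.3,0,3,0,0,0],[0.2,0,6,0,0,0],[0.1,0,7,0,0,0],[-0.6,0,7.6,0,0,0],[-1.2,0,8.4,0,0,0]],
  ],
)

```text
time_s: 28.22
eef_pos: [0.4188, -0.0139, 0.0973]
orientation: [1.0, 0.031, 0.001, 0.0]
ft_force: [2.8, 1.0, 1.5]
gripper_width: 0.0007
finger_force: 1.1
```

Request:
servo_tool(
  plan=[
    [[-0.2,0,0.6,0,0,0],[-1.1,0,1.1,0,0,0],[-2.1,0,1.8,0,0,0],[-3,0,2.5,0,0,0],[-3.7,0,3.1,0,0,0]],
  ],
)

```text
time_s: 28.63
eef_pos: [0.3801, -0.0163, 0.0668]
orientation: [1.0, 0.031, 0.0, 0.0]
ft_force: [0.4, -0.2, 1.4]
gripper_width: 0.0004
finger_force: 0.9
```

```bash
python3 -c "
from h import *
s=observe(); print(loc(np.array(s['eef_pos'])),s['ft_force'])
f=grab_frame('scene'); cv2.imwrite('pics/s11.png',cv2.resize(f['img'][190:330,180:360],None,fx=4,fy=4)); L=loc(pts(f)); A=L[(abs(L[...,1])<30)&(L[...,0]<-50)&(L[...,0]>-200)&(L[...,2]>50)&(L[...,2]<170)]; print(np.round(A[np.argsort(-A[:,0])][::5]).astype(int).tolist()[:70])
"
```

```text
[-1.77656034e+02  8.07030713e-02  6.68374865e+01] [ 0.40324914 -0.17114009  1.44783169]
[[-50, -15, 105], [-51, 13, 101], [-51, 2, 111], [-52, -27, 104], [-52, 6, 108], [-53, -25, 100], [-54, 11, 109], [-54, -21, 103], [-55, 3, 107], [-56, -13, 106], [-56, 14, 103], [-58, 29, 101], [-59, 19, 105], [-60, -20, 104], [-60, 27, 105], [-61, -18, 102], [-61, -8, 104], [-62, 12, 105], [-63, -23, 105], [-65, 24, 106], [-65, 9, 104], [-66, -20, 102], [-67, 23, 103], [-67, 10, 110], [-68, -6, 110], [-69, 28, 104], [-69, 29, 102], [-71, 17, 104], [-71, 21, 104], [-72, 1, 107], [-74, 13, 107], [-81, -1, 115], [-82, 0, 113], [-84, 5, 112], [-85, -1, 115], [-85, 3, 115], [-88, 3, 109], [-90, 11, 110], [-90, 8, 108], [-92, 16, 118], [-136, -6, 77], [-139, -7, 75], [-155, 9, 72], [-158, 9, 75], [-161, 13, 111], [-163, 14, 121], [-164, 13, 107], [-167, 8, 69], [-168, 11, 87], [-170, 11, 113], [-173, 12, 85], [-175, 11, 89], [-176, 10, 75], [-179, 11, 92], [-180, 10, 82], [-182, 9, 79], [-183, 13, 90], [-185, 11, 79], [-186, 15, 108], [-187, 10, 91], [-188, 24, 141], [-188, 14, 105], [-189, 15, 103], [-190, 10, 89], [-191, 8, 77], [-191, -2, 70], [-192, 24, 157], [-192, 4, 104], [-192, -5, 75], [-192, -1, 75]]
```

View pics/s11.png

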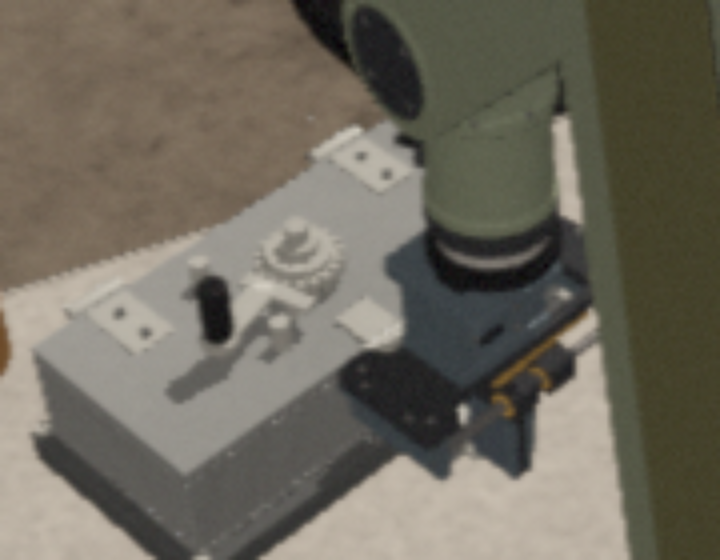

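The lever is swinging down, and the bar now sits at about x = -84, z = 113 mm behind the lip. I continue down the arc.

Request:
servo_tool(
  plan=[
    [[0.2,0,0.5,0,0,0],[0.4,0,1.2,0,0,0],[0.7,0,1.8,0,0,0],[1,0,2.2,0,0,0],[1.3,0,2.6,0,0,0]],
  ],
)

```text
time_s: 29.1
eef_pos: [0.3929, -0.0153, 0.0398]
orientation: [0.999, 0.032, -0.002, -0.0]
ft_force: [-4.6, 0.5, -1.4]
gripper_width: 0.0001
finger_force: 2.1
```

Request:
servo_tool(
  plan=[
    [[0.1,0,0.1,0,0,0],[0.2,0,0.2,0,0,0],[0.3,0,0.4,0,0,0],[0.4,0,0.5,0,0,0],[0.4,0,0.5,0,0,0]],
  ],
)

```text
time_s: 29.52
eef_pos: [0.3933, -0.0151, 0.0351]
orientation: [0.999, 0.032, -0.005, -0.0]
ft_force: [-12.5, -0.7, 8.7]
gripper_width: 0.0003
finger_force: 6.3
```

```bash
python3 -c "
from h import *
s=observe(); print(loc(np.array(s['eef_pos'])),s['ft_force'],s['finger_force'])
"
```

```text
[-164.38703907    0.47130668   35.08419514] [-12.50713835  -0.70710301   8.67963286] 6.273565404117107
```

Request:
servo_tool(
  plan=[
    [[-1,0,-0.5,0,0,0],[-2,0,-2,0,0,0],[-3,0,-6,0,0,0],[-3,0,-10,0,0,0],[-3,0,-14,0,0,0]],
  ],
)

```text
time_s: 29.93
eef_pos: [0.3691, -0.0171, 0.1783]
orientation: [1.0, 0.031, 0.002, 0.0]
ft_force: [1.6, 0.1, -0.3]
gripper_width: 0.0006
finger_force: 0.0
```

```bash
python3 -c "
from h import *
s=observe(); print(loc(np.array(s['eef_pos'])),s['ft_force'])
f=grab_frame('wrist'); cv2.imwrite('pics/w12.png',f['img']); L=loc(pts(f)); A=L[(abs(L[...,1])<8)&(L[...,0]<-60)&(L[...,0]>-165)&(L[...,2]>20)&(L[...,2]<150)]
for x in range(-165,-60,5):
    q=A[abs(A[:,0]-x)<2.5]; print(x,len(q),np.round(np.percentile(q[:,2],[5,50,95])) if len(q) else '')
f=grab_frame('top')
L=loc(pts(f))
for d in outline_of(f,'bail')[:1]:
        X=L[d['region']]; X=X[~np.isnan(X[:,0])]; print(d['conf'],d['centre'],np.round(np.percentile(X,[5,50,95],axis=0)).tolist())
for q in ('ratchet_grip',):
    for d in outline_of(f,q)[:2]:
        X=L[d['region']]; X=X[~np.isnan(X[:,0])]; print(q,d['conf'],d['centre'],np.round(np.percentile(X,[5,50,95],axis=0)).tolist())
G=L[(L[...,2]>150)&(L[...,2]<185)&(abs(L[...,0])<80)&(L[...,1]>40)&(L[...,1]<110)]; print(len(G),np.median(G,0),np.percentile(G,[5,95],axis=0))
"
```

```text
[-1.88690646e+02 -2.12418401e-02  1.78309701e+02] [ 1.61526011  0.05388757 -0.3069105 ]
-165 0 
-160 0 
-155 0 
-150 19 [46. 47. 49.]
-145 113 [46. 49. 50.]
-140 113 [47. 50. 53.]
-135 95 [54. 57. 59.]
-130 120 [59. 62. 65.]
-125 142 [65. 68. 72.]
-120 126 [71. 74. 76.]
-115 146 [75. 79. 82.]
-110 151 [80. 81. 82.]
-105 147 [68. 71. 80.]
-100 147 [72. 74. 77.]
-95 256 [ 77.  82. 107.]
-90 261 [ 85. 115. 116.]
-85 203 [112. 114. 116.]
-80 152 [106. 114. 115.]
-75 218 [105. 106. 108.]
-70 206 [105. 106. 108.]
-65 210 [105. 107. 108.]
0.29 [279.8, 210.8] [[-66.0, -139.0, 98.0], [0.0, -1.0, 104.0], [68.0, 137.0, 127.0]]
ratchet_grip 0.8 [269.2, 215.8] [[-31.0, -17.0, 120.0], [-12.0, 27.0, 128.0], [16.0, 81.0, 169.0]]
41 [-22.37570375  79.95810289 168.91721506] [[-29.97272606  72.05212514 155.49890311]
 [-13.46123879  87.60402883 173.53664573]]
```

View pics/w12.png

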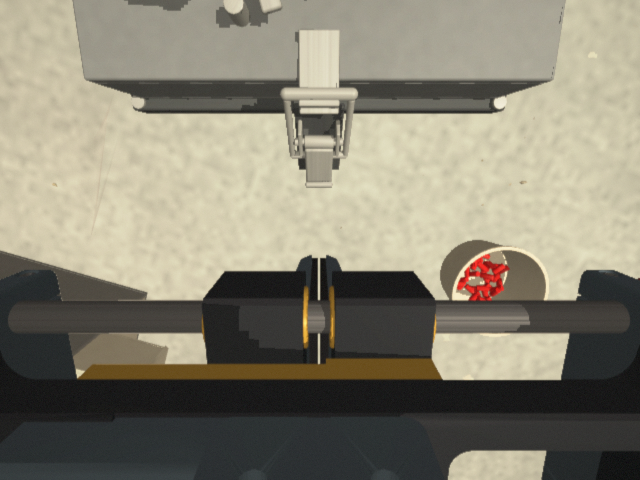

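The latch is snapped down: the lever face slopes about 50°, and the bar is tight behind the lip at (320,93). The ratchet grip stands at about (-22, 80) mm in the press frame. Next I straddle it with the fingers.

```bash
python3 -c "
from h import *
s=observe()
chain([(pw(-.15,.03,.22),33.6),(pw(-.08,.055,.22),63.6),(pw(-.022,.080,.22),93.6),(pw(-.022,.080,.140),93.6)],(s['eef_pos'],3.6))"
```

```text
3.8 -3.0 -4.3 0.0 0.0 -30.0 rows 5 -> [0.406 0.015 0.22 ]
7.3 1.3 0.0 -0.0 0.0 -30.0 rows 5 -> [0.474 0.045 0.22 ]
5.1 3.8 0.0 -0.0 0.0 -30.0 rows 5 -> [0.531 0.073 0.22 ]
-0.0 -0.1 8.0 -0.0 0.0 -0.0 rows 2 -> [0.53  0.073 0.14 ]
```

Request:
servo_tool(
  plan=[
    [[3.8,-3,-4.3,0,0,-30],[3.8,-3,-4.3,0,0,-30],[3.8,-3,-4.3,0,0,-30],[3.8,-3,-4.3,0,0,-30],[3.8,-3,-4.3,0,0,-30]],
  ],
  claw=0.58,
)

```text
time_s: 30.55
eef_pos: [0.404, 0.0155, 0.2175]
orientation: [0.957, 0.291, -0.001, -0.0]
ft_force: [-0.0, 0.3, 0.7]
gripper_width: 0.031
finger_force: 0.0
```

Request:
servo_tool(
  plan=[
    [[7.3,1.3,0,0,0,-30],[7.3,1.3,0,0,0,-30],[7.3,1.3,0,0,0,-30],[7.3,1.3,0,0,0,-30],[7.3,1.3,0,0,0,-30]],
  ],
)

```text
time_s: 30.97
eef_pos: [0.4719, 0.0449, 0.2171]
orientation: [0.85, 0.527, -0.001, -0.001]
ft_force: [0.2, -0.5, -0.2]
gripper_width: 0.0384
finger_force: 0.0
```

Request:
servo_tool(
  plan=[
    [[5.1,3.8,0,0,0,-30],[5.1,3.8,0,0,0,-30],[5.1,3.8,0,0,0,-30],[5.1,3.8,0,0,0,-30],[5.1,3.8,0,0,0,-30]],
  ],
)

```text
time_s: 31.38
eef_pos: [0.5284, 0.0735, 0.2177]
orientation: [0.685, 0.729, -0.001, -0.001]
ft_force: [0.3, -0.5, -0.6]
gripper_width: 0.0383
finger_force: 0.0
```

```bash
python3 -c "
from h import *
s=observe(); print(loc(np.array(s['eef_pos'])),s['gripper_width'])
for n in ('scene','wrist'):
    f=grab_frame(n); L=loc(pts(f)); v=f['img'].max(-1)
    G=L[(L[...,2]>140)&(L[...,2]<178)&(abs(L[...,0])<60)&(L[...,1]>60)&(L[...,1]<105)&(v<70)]; print(n,len(G),np.median(G,0) if len(G) else '',np.percentile(G,[5,95],axis=0) if len(G) else '')
"
```

```text
[-23.97959426  80.41886672 217.65442102] 0.038343319801674214
scene 95 [-27.07397846  85.42291288 161.69437792] [[-31.54766267  77.19699393 141.56062636]
 [-16.92312348  91.11995205 170.72546199]]
wrist 724 [-20.92116146  86.68049639 167.79711005] [[-28.85474033  77.69256322 145.33673865]
 [-12.97064068  91.52258214 169.35325417]]
```

Request:
servo_tool(
  plan=[
    [[0,0.2,3,0,0,0],[0,0.2,6,0,0,0],[0,0.2,7.6,0,0,0],[0,0.2,7.6,0,0,0],[0,0.2,7.6,0,0,0]],
  ],
)

```text
time_s: 31.9
eef_pos: [0.5301, 0.0735, 0.1426]
orientation: [0.686, 0.728, -0.001, -0.0]
ft_force: [0.5, -0.1, 0.7]
gripper_width: 0.0385
finger_force: 0.0
```

Request:
servo_tool(
  plan=[
    [[0.3,1.3,0,0,0,0],[0.4,2.6,0,0,0,0],[0.2,4,0,0,0,0],[-0.1,5.2,0,0,0,0],[-0.4,6.2,0,0,0,0]],
  ],
)

```text
time_s: 32.32
eef_pos: [0.5932, 0.0743, 0.1445]
orientation: [0.685, 0.728, 0.001, -0.0]
ft_force: [-3.7, 2.3, -0.2]
gripper_width: 0.0384
finger_force: 1.4
```

Request:
servo_tool(
  plan=[
    [[-0.2,0.5,0,0,0,0],[-0.5,1,0,0,0,0],[-0.6,1.3,0,0,0,0],[-0.6,1.3,0,0,0,0]],
  ],
)

```text
time_s: 32.65
eef_pos: [0.6067, 0.0678, 0.1434]
orientation: [0.685, 0.729, 0.0, 0.001]
ft_force: [-1.4, 0.2, 0.4]
gripper_width: 0.0387
finger_force: 0.4
```

```bash
cat > st.py <<'E'
from h import *
s=observe(); print(loc(np.array(s['eef_pos'])).round(1),np.round(s['ft_force'],1),s['gripper_width'],s['time_s'])
for n in ('scene','wrist'):
    f=grab_frame(n); L=loc(pts(f)); v=f['img'].max(-1)
    H=L[(np.hypot(L[...,0],L[...,1])<5)&(L[...,2]>110)&(L[...,2]<160)]; print(n,'spindle top',len(H),np.percentile(H[:,2],[50,90]).round(1) if len(H) else '')
    G=L[(L[...,2]>165)&(L[...,2]<178)&(abs(L[...,0])<60)&(L[...,1]>60)&(L[...,1]<105)&(v<70)]; print(len(G),np.median(G,0) if len(G) else '')
E
python3 st.py
```

```text
[ 53.8  69.8 143.4] [-1.4  0.2  0.4] 0.03868332935480123 32.65
scene spindle top 15 [143.8 146.2]
31 [ 25.27352367  82.80972258 168.19539594]
wrist spindle top 0 
1006 [ 41.87232044  79.8695182  168.36293651]
```

Request:
servo_tool(
  plan=[
    [[0.8,-2.5,0,0,0,0],[1.4,-5,0,0,0,0],[1.3,-7,0,0,0,0],[0.8,-8.8,0,0,0,0],[0.4,-9.8,0,0,0,0]],
  ],
)

```text
time_s: 33.17
eef_pos: [0.5069, 0.0664, 0.1434]
orientation: [0.684, 0.729, 0.001, 0.001]
ft_force: [1.0, 0.9, -0.2]
gripper_width: 0.0382
finger_force: 0.5
```

Request:
servo_tool(
  plan=[
    [[-0.2,-0.5,0,0,0,0],[-0.4,-1.1,0,0,0,0],[-0.4,-1.1,0,0,0,0]],
  ],
)

```text
time_s: 33.42
eef_pos: [0.5003, 0.062, 0.1437]
orientation: [0.685, 0.729, 0.003, 0.002]
ft_force: [6.2, 1.7, -1.9]
gripper_width: 0.0378
finger_force: 2.6
```

Request:
servo_tool(
  plan=[
    [[0.8,2.5,0,0,0,0],[1.4,5,0,0,0,0],[1.3,7,0,0,0,0],[0.8,8.8,0,0,0,0],[0.4,9.8,0,0,0,0]],
  ],
)

```text
time_s: 33.83
eef_pos: [0.5959, 0.0721, 0.142]
orientation: [0.685, 0.729, -0.0, -0.001]
ft_force: [-3.8, 0.9, -0.1]
gripper_width: 0.0385
finger_force: 1.4
```

Request:
servo_tool(
  plan=[
    [[-0.2,0.6,0,0,0,0],[-0.4,1.2,0,0,0,0],[-0.4,1.2,0,0,0,0]],
  ],
)

```text
time_s: 34.08
eef_pos: [0.6073, 0.0677, 0.1423]
orientation: [0.685, 0.729, -0.001, 0.0]
ft_force: [-0.7, 0.7, -0.4]
gripper_width: 0.0379
finger_force: 0.3
```

```bash
python3 st.py
```

```text
[ 54.4  69.6 142.3] [-0.7  0.7 -0.4] 0.03786064239554511 34.0833
scene spindle top 14 [141.2 144. ]
28 [ 24.62017653  83.69160603 168.80062528]
wrist spindle top 0 
975 [ 42.07853871  79.7799915  168.34389991]
```

Request:
servo_tool(
  plan=[
    [[0.8,-2.5,0,0,0,0],[1.4,-5,0,0,0,0],[1.3,-7,0,0,0,0],[0.8,-8.8,0,0,0,0],[0.4,-9.8,0,0,0,0]],
  ],
)

```text
time_s: 34.6
eef_pos: [0.5078, 0.0664, 0.1439]
orientation: [0.684, 0.729, 0.001, 0.001]
ft_force: [0.8, -0.0, 0.7]
gripper_width: 0.0382
finger_force: 0.5
```

Request:
servo_tool(
  plan=[
    [[-0.2,-0.5,0,0,0,0],[-0.4,-1.1,0,0,0,0],[-0.4,-1.1,0,0,0,0]],
  ],
)

```text
time_s: 34.85
eef_pos: [0.5003, 0.0617, 0.1439]
orientation: [0.685, 0.729, 0.002, 0.002]
ft_force: [2.6, 1.8, 1.5]
gripper_width: 0.0384
finger_force: 1.6
```

Request:
servo_tool(
  plan=[
    [[0.8,2.5,0,0,0,0],[1.4,5,0,0,0,0],[1.3,7,0,0,0,0],[0.8,8.8,0,0,0,0],[0.4,9.8,0,0,0,0]],
  ],
)

```text
time_s: 35.27
eef_pos: [0.5966, 0.0722, 0.142]
orientation: [0.684, 0.729, -0.001, -0.001]
ft_force: [-2.5, 0.9, 0.2]
gripper_width: 0.0381
finger_force: 1.4
```

Request:
servo_tool(
  plan=[
    [[-0.2,0.6,0,0,0,0],[-0.4,1.3,0,0,0,0],[-0.4,1.3,0,0,0,0],[-0.4,1.3,0,0,0,0]],
  ],
)

```text
time_s: 35.6
eef_pos: [0.6075, 0.068, 0.1421]
orientation: [0.685, 0.729, -0.002, -0.001]
ft_force: [-3.9, -0.3, -3.0]
gripper_width: 0.038
finger_force: 2.0
```

Request:
servo_tool(
  plan=[
    [[0.8,-2.5,0,0,0,0],[1.4,-5,0,0,0,0],[1.3,-7,0,0,0,0],[0.8,-8.8,0,0,0,0],[0.4,-9.8,0,0,0,0]],
  ],
)

```text
time_s: 36.02
eef_pos: [0.5105, 0.0663, 0.1439]
orientation: [0.684, 0.729, 0.001, 0.001]
ft_force: [0.9, 0.6, -0.7]
gripper_width: 0.0381
finger_force: 0.6
```

Request:
servo_tool(
  plan=[
    [[-0.2,-0.5,0,0,0,0],[-0.4,-1.2,0,0,0,0],[-0.4,-1.2,0,0,0,0]],
  ],
)

```text
time_s: 36.27
eef_pos: [0.5004, 0.0612, 0.1436]
orientation: [0.685, 0.729, 0.001, 0.001]
ft_force: [1.1, -0.4, 1.3]
gripper_width: 0.0383
finger_force: 1.0
```

Request:
servo_tool(
  plan=[
    [[0.8,2.5,0,0,0,0],[1.4,5,0,0,0,0],[1.3,7,0,0,0,0],[0.8,8.8,0,0,0,0],[0.4,9.8,0,0,0,0]],
  ],
)

```text
time_s: 36.68
eef_pos: [0.5975, 0.0724, 0.1419]
orientation: [0.684, 0.729, -0.001, -0.001]
ft_force: [-2.3, 1.7, 0.1]
gripper_width: 0.0384
finger_force: 1.4
```

Request:
servo_tool(
  plan=[
    [[-0.2,0.6,0,0,0,0],[-0.4,1.2,0,0,0,0],[-0.4,1.2,0,0,0,0],[-0.4,1.2,0,0,0,0]],
  ],
)

```text
time_s: 37.02
eef_pos: [0.6075, 0.0683, 0.142]
orientation: [0.685, 0.729, -0.002, -0.001]
ft_force: [-3.8, 0.3, -2.7]
gripper_width: 0.0383
finger_force: 1.9
```

```bash
python3 st.py
```

```text
[ 54.6  70.2 142. ] [-3.8  0.3 -2.7] 0.038338664813022526 37.0167
scene spindle top 9 [135.7 138.9]
25 [ 26.70149033  83.97332742 168.22374157]
wrist spindle top 0 
903 [ 41.98119582  80.0595634  168.38446282]
```

About 3.9 rad is done by now. In the last stroke the screw will reach its hard stop midway, so I go gently.

Request:
servo_tool(
  plan=[
    [[0.8,-2.5,0,0,0,0],[1.4,-5,0,0,0,0],[1.3,-7,0,0,0,0],[0.8,-8.8,0,0,0,0],[0.4,-9.8,0,0,0,0]],
  ],
)

```text
time_s: 37.53
eef_pos: [0.5109, 0.0664, 0.1441]
orientation: [0.684, 0.729, 0.001, 0.002]
ft_force: [1.5, 0.9, -0.2]
gripper_width: 0.0383
finger_force: 0.6
```

Request:
servo_tool(
  plan=[
    [[-0.2,-0.5,0,0,0,0],[-0.4,-1.2,0,0,0,0],[-0.4,-1.2,0,0,0,0]],
  ],
)

```text
time_s: 37.78
eef_pos: [0.5004, 0.0612, 0.1437]
orientation: [0.685, 0.729, 0.001, 0.002]
ft_force: [2.3, 0.1, 1.4]
gripper_width: 0.0382
finger_force: 0.9
```

Request:
servo_tool(
  plan=[
    [[0.3,1,0,0,0,0],[0.6,2,0,0,0,0],[0.9,3,0,0,0,0],[1,3.5,0,0,0,0]],
  ],
)

```text
time_s: 38.12
eef_pos: [0.5337, 0.0754, 0.142]
orientation: [0.685, 0.729, -0.001, -0.002]
ft_force: [-5.0, 2.2, 1.2]
gripper_width: 0.0386
finger_force: 2.2
```

Request:
servo_tool(
  plan=[
    [[0.1,0.3,0,0,0,0],[0.2,0.6,0,0,0,0],[0.3,0.9,0,0,0,0]],
  ],
)

```text
time_s: 38.37
eef_pos: [0.5386, 0.0779, 0.1416]
orientation: [0.684, 0.729, -0.004, -0.004]
ft_force: [-12.9, 0.9, 6.4]
gripper_width: 0.0385
finger_force: 6.3
```

Request:
servo_tool(
  plan=[
    [[0,0.3,0,0,0,0],[0.1,0.6,0,0,0,0],[0.1,0.8,0,0,0,0]],
  ],
)

```text
time_s: 38.62
eef_pos: [0.5424, 0.0796, 0.1414]
orientation: [0.685, 0.729, -0.007, -0.008]
ft_force: [-21.5, 2.6, 11.6]
gripper_width: 0.0384
finger_force: 10.5
```

The force rises steadily to 21 N, against about 5 N needed to turn the screw, so it is on its hard stop. I back off and inspect.

Request:
servo_tool(
  plan=[
    [[0,-0.8,0,0,0,0],[0,-1.6,0,0,0,0],[0,-1.6,-4,0,0,0],[0,-1.6,-8,0,0,0],[0,-1.6,-10,0,0,0]],
  ],
)

```text
time_s: 39.03
eef_pos: [0.5372, 0.0785, 0.2471]
orientation: [0.684, 0.729, 0.003, 0.003]
ft_force: [1.1, 0.3, 0.6]
gripper_width: 0.0385
finger_force: 0.0
```

Request:
servo_tool(
  plan=[
    [[0,-4,-2,0,0,0],[0,-8,-2,0,0,0],[0,-12,-2,0,0,0],[0,-15,-2,0,0,0],[0,-15,-2,0,0,0]],
  ],
)

```text
time_s: 39.45
eef_pos: [0.3804, 0.0683, 0.2632]
orientation: [0.684, 0.729, -0.001, -0.0]
ft_force: [-0.5, -0.3, -0.1]
gripper_width: 0.0385
finger_force: 0.0
```

```bash
python3 st.py; python3 -c "
from h import *
f=grab_frame('scene'); a=cv2.resize(f['img'][200:320,190:350],None,fx=4,fy=4); cv2.imwrite('pics/s13.png',a); L=loc(pts(f))
r=np.hypot(L[...,0],L[...,1])
for lo,hi in((0,5),(5,9),(9,14),(14,20)):
    q=L[(r>=lo)&(r<hi)&(L[...,2]>100)][:,2]; print(lo,hi,len(q),np.percentile(q,[20,50,80]).round(1))
d=np.load('scene0.npz')
A=L[(abs(L[...,1])<8)&(L[...,0]<-75)&(L[...,0]>-165)&(L[...,2]>20)&(L[...,2]<150)]
for x in range(-150,-75,10):
    q=A[abs(A[:,0]-x)<3]; print(x,len(q),np.round(np.percentile(q[:,2],[50,95])) if len(q) else '')
"
```

```text
[-172.    84.5  263.2] [-0.5 -0.3 -0.1] 0.038491479643205234 39.45
scene spindle top 8 [136.5 137.5]
35 [-29.546705    81.06383869 168.76295414]
wrist spindle top 0 
433 [-28.67970799  81.08458485 168.27123916]
0 5 3 [135.4 137.6 137.7]
5 9 8 [136.7 137.2 138. ]
9 14 23 [127.9 133.9 136.4]
14 20 31 [124.7 127.  129. ]
-150 22 [47. 54.]
-140 21 [52. 60.]
-130 27 [63. 69.]
-120 25 [75. 82.]
-110 6 [81. 81.]
-100 13 [77. 80.]
-90 42 [105. 117.]
-80 12 [ 69. 115.]
```

View pics/s13.png

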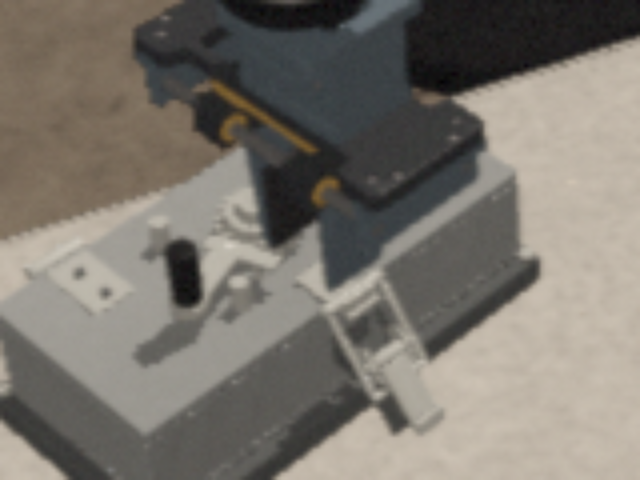

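The spindle is flush with the nut at 137 mm, the latch at (385,350) is still hooked and down, and the arm is clear of everything. I hand in the job.

```bash
python3 -c "
from plant import *
print(close_job())"
```

```text
the job is handed in; nothing more can be done
None
```

The job is handed in, verdict not shown: all three pine blocks lie flat in the pressing box, the lid is shut and latched, and the pressure screw is on its stop with its spindle flush; the saddle and tub were left alone.

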